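Refit a drop-in roller in a bottle-sorting roller track

ROBOT

A 6-joint arm with a two-finger parallel gripper is mounted at the origin on the work surface. World frame = base frame: x ahead of the robot, y to its left, z up, the work surface at z = 0. Lengths are in mm, angles in rad, forces in N, time in s.
With the tool pointing down it reaches from about 275 to 750 mm from the base axis. Payload 10.2 kg.
Tool frame: the origin (TCP) lies midway between the tips of the shut fingers; the grasp point (between the pads) lies 19 mm behind it; x points along the fingers, y is the direction in which the jaws open and shut, and the axes are right-handed (so a half turn about x gives the same grasp; the last joint's range is limited). The gripper opens to 85 mm and grips with 20 to 120 N. Pads are 22 mm wide; open, the fingers measure 114 mm over their backs; the gripper's body (76 mm by 85 mm) begins 54 mm behind the grasp point. The pads swing forward as they close: fully open they stand 13 mm farther back than shut.
Start: joints at [-1.366, 0.313, 1.498, -0, 1.331, -0.223], TCP at [217.795, -477.699, 231.294] pointing down, gripper open.
Joint ranges: [-2.94, 2.94], [-0.97, 2.17], [0.19, 2.56], [-1.23, 4.37], [0.02, 3.11], [-2.88, 2.88]. Speed limits (rad/s): [2.39, 2.39, 3.01, 3.14, 3.14, 3.14].

INTERFACE

Orientations are given as a unit quaternion [w, x, y, z].
In Python, from rig import sense, capture, get_calibration, finish_job gives the robot as it stands.
- The arm moves only by the tool jog_arm, never from a script. Its argument "increments" is a list of rows, each an object of numbers: "rx", "ry", "rz": the turn, a rotation vector about the tool's x, y, z in rad; "x", "y", "z": the shift along the tool's x, y, z in mm; "hand": the finger opening in mm, from 0 to 85.4. A call has 1 to 5 rows; each row shifts and turns the commanded pose from where the row before left it, along the tool's axes as they then stand; what a row does not reach is not made up. A row lasts 1/8 s, in which the tool goes at most 62.5 mm and 10.7 degrees, less where a joint would pass 70% of its speed; a pose out of reach is approached as far as the arm can. A call with a gripper value outside its range is refused whole. The fingers move at their own pace and stop on an object; "force" is the grip in N (left out, the last holds). Time passes only in rows, so rows that do not move let the fingers close. It gives the time, the measured TCP pose, the force and the opening at its end, in the units of the state.
- sense(): the state, without advancing time (a new reading comes with each control period).
- capture(name): name is "side" or "top" or "wrist"; returns the picture (480x640x3 uint8, red, green, blue); there is no depth.
- get_calibration(name): a dict with "camera_matrix" (3x3 intrinsics, pixels), "R" (3x3) and "t" (3): a world point X has camera coordinates R X + t; the wrist camera has in their place "T_tool_cam" (4x4, takes a point from camera to tool coordinates, whose origin is the TCP and whose axes are the tool frame's). Camera axes: x right, y down, z forward; pixel columns grow to the right and rows downward; lengths in mm; the calibration is good to about 2 mm. A picture is of the moment at which its call begins: read the wrist's pose just before it. get_calibration takes no time and is no camera call.
- finish_job(): hands the job in, once; it reports no verdict.
The state is a dict: "time_s": time; "joints": joint angles; "dq": joint speeds; "tau": joint torques, N m; "eef_pos": TCP position; "ee_rot": TCP orientation; "force": force on the tool from outside, world axes, zero at the start; "wrist_torque": the same for the moment, N m; "grip_width": opening from 0.0 (shut) to 1.0 (fully open).
Only numpy, scipy, OpenCV 4.12 (cv2) and the standard library are available. Lean on these libraries where they do the work, as an engineer would, in place of code of your own. Each camera call takes 0.05 s, during which the arm holds its last target.

TASK

Refit the loose grey roller in the empty place of the green roller track: feel for the bore of the bronze bush, which floats a few millimetres in its white block, tilt the tip of the long plain axle end into it, then straighten the roller so that its collared end comes down to the bottom of the open slot opposite, slide it fully home until its tube bears on the bush, and let go. Work gently with light pressure, because the bush and rails must not be strained, and leave everything else on the bench where it is.

Things in the scene. Friction and masses are not known exactly. Their poses are not given: they have to be found in the camera images.
- track: Roller track fixed to the bench: two green side rails on feet. x along the rails, z up, y from the slotted rail to the bearing rail; origin on the bench, midway between the rails, under the empty place. Rails 6 mm thick, inner faces at y = +110 (bearing) and -110 mm (slot), tops 83 mm high. Other rollers (32 mm wide, fixed) at x = -90, +90, +180 mm, all axles 70 mm high.
- bore (a point): Centre of the window in the white bearing block (50 mm wide, top 94 mm high), in the plane of the rail's inner face, 70 mm above the bench. A bronze bush, 26 mm square, 28 mm deep, floats in the window, front face in this plane; its bore (15.5 mm wide, sharp-edged, along +y) lies 1 to 4 mm below this point and up to 5 mm to either side; some 8 N of side load shifts it. Axes as the track's.
- slot (a point): Where the axle's centre line rests in the open-topped slot of the opposite rail: mid-thickness of that rail, 223 mm from the bore mouth along the track's -y and 0.75 mm lower. Slot 16 mm wide, its floor 7 mm below this point, rail top 13.75 mm above it, mouth flared to 28 mm over the top 6 mm. Axes as the track's.
- roller: Loose grey roller, 0.3 to 0.55 kg: tube 32 mm across, 202 mm long, steel axle 14 mm across. Origin at the tube's middle on the axis; y along the axle to the long plain end. Starts level, axis 48 mm above the bench, in a wooden stand, the middle 100 mm of tube free for fingers. It has only 18 mm end play between the rails, so it cannot be lowered in level.
- roller_tip (a point): Centre of the end face of the long plain axle end, 127 mm from the roller's origin along its +y. This end stands 26 mm out of the tube, its edge chamfered 1 mm. Home, the tube's end face bears on the bush, with 26 mm of axle in the bore.
- roller_journal (a point): Point on the axis at the collared end, 122 mm from the roller's origin along its -y; it comes to the slot point when the roller is home. Here 26 mm of axle stands out of the tube, then a collar 22 mm across, 5 mm thick, which stays outside the slotted rail.
- stand: Notched wooden stand under the grey roller, 85 x 170 mm, fixed; origin at the centre of its underside, y along the roller; base board 14 mm thick, two notched battens (18 mm thick, up to 70 mm wide and 46 mm high) under the tube, 65 mm either side of its middle. An equal stand holds the worn roller.
- worn_roller: Worn orange roller in a like stand, same tube (32 x 202 mm), short plain ends. The two stands lie 100 to 200 mm apart, either one nearer the track. Leave it. Origin at its middle.
- bottle_clear: Clear bottle with blue cap, 66 mm across, 210 mm tall, origin under its base. Leave it.
- bottle_green: Green bottle with red cap, 62 mm across, 190 mm tall, origin under its base. Leave it.
- jug: White jug with red cap, 90 mm across, 170 mm tall, origin under its base. Leave it.
- tub: White tub with green lid, 80 mm across, 90 mm tall, origin under its base. Leave it.
- can: Drinks can, 66 mm across, 115 mm tall, origin under its base. Leave it.
- cutter: Blue box cutter lying flat, 165 mm long, 16 mm high, origin under its middle. Leave it.
- wrench: Steel wrench lying flat, 180 mm long, origin under its middle. Leave it.

How it is judged:
By the outcome, as a careful person would: the job done as asked, in the order asked, and still so for the second after the job is handed in, with the robot touching nothing.
It also fails if it takes over 67 s, if anything falls off the work surface, if the arm or the gripper's body presses on something with over 40 N, if the wrist force passes 120 N, or if a joint passes its speed limit or range.

## Working session

There is one attempt and no reset: what is moved stays moved. The work goes in short steps, Python scripts to look and compute and a tool call to move; the robot and the scene stay as the last step left them, time stands still between calls to the robot, and variables do not carry over. Pictures are saved under pics/ and viewed, and the job is handed in when it is done.

Besides the shell and the picture viewer there is one more tool, called after "Call:" by a JSON object that holds its "name" and its "arguments". jog_arm: Moves the arm, as the interface text tells. Its arguments: {"type":"object","properties":{"increments":{"type":"array","items":{"type":"object","properties":{"rx":{"type":"number"},"ry":{"type":"number"},"rz":{"type":"number"},"x":{"type":"number"},"y":{"type":"number"},"z":{"type":"number"},"hand":{"type":"number"}}}},"force":{"type":"number"}},"required":["increments"]}

```bash
mkdir -p pics; ls
python3 - <<'E'
from rig import *
import cv2
s=sense();print(s)
for n in("side","top","wrist"):
    im=capture(n);cv2.imwrite(f"pics/{n}0.png",im[:,:,::-1])
    print(n,get_calibration(n))
E
```

```text
pics
{'time_s': 0.0, 'joints': array([-1.36637237e+00,  3.13441621e-01,  1.49843888e+00, -2.85652801e-05,
        1.33100911e+00, -2.23438214e-01]), 'dq': array([-0.0012324 , -0.00042513, -0.00101642, -0.00031977,  0.00056061,
        0.00076749]), 'tau': array([-5.13422196e-05, -4.12265646e+01, -2.59742850e+01, -1.74064708e-04,
        4.13921691e-03,  1.48976532e-06]), 'eef_pos': array([ 217.74606337, -477.42737717,  230.73868934]), 'ee_rot': array([-0.14966459, -0.69098139, -0.15058183,  0.69099229]), 'force': array([1.53007149, 0.9851807 , 0.57792154]), 'wrist_torque': array([ 0.00732254, -0.02096324, -0.01875253]), 'grip_width': 1.0003861175661588}
side {'camera_matrix': array([[565.75580188,   0.        , 320.93150753],
       [  0.        , 565.75580188, 231.35235965],
       [  0.        ,   0.        ,   1.        ]]), 'R': array([[-0.90922146, -0.41586112,  0.01938712],
       [-0.32404615,  0.67770862, -0.66007963],
       [ 0.26136264, -0.60644089, -0.75094542]]), 't': array([ 456.56928936,  256.94636554, 1598.89503127])}
top {'camera_matrix': array([[466.18740858,   0.  
[... 171 characters left out ...]
849702],
       [-0.98540369, -0.00451266, -0.17017404],
       [ 0.17020542, -0.00784342, -0.98537739]]), 't': array([ -60.11989001,  534.99641484, 1402.10760336])}
wrist {'camera_matrix': array([[333.24174864,   0.        , 318.2434887 ],
       [  0.        , 333.24174864, 240.26179629],
       [  0.        ,   0.        ,   1.        ]]), 'T_tool_cam': array([[ 5.05260734e-04, -2.74934849e-01,  9.61462726e-01,
        -1.43418939e+02],
       [ 9.99999780e-01,  5.51953413e-04, -3.67678731e-04,
         3.65193136e-01],
       [-4.29594937e-04,  9.61462700e-01,  2.74935068e-01,
        -7.01524260e+01],
       [ 0.00000000e+00,  0.00000000e+00,  0.00000000e+00,
         1.00000000e+00]])}
```

View pics/side0.png

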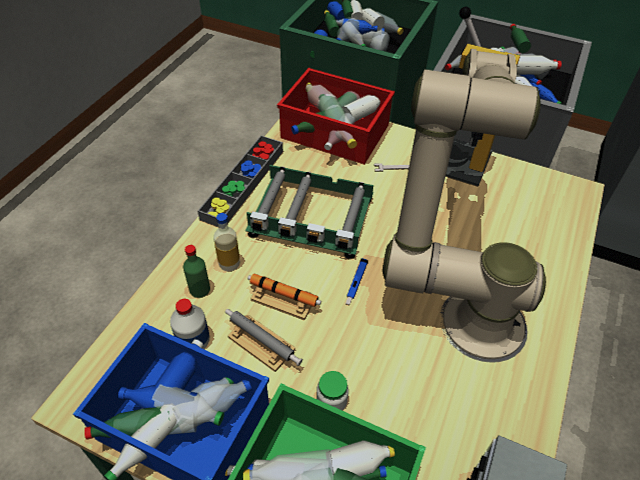

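View pics/top0.png

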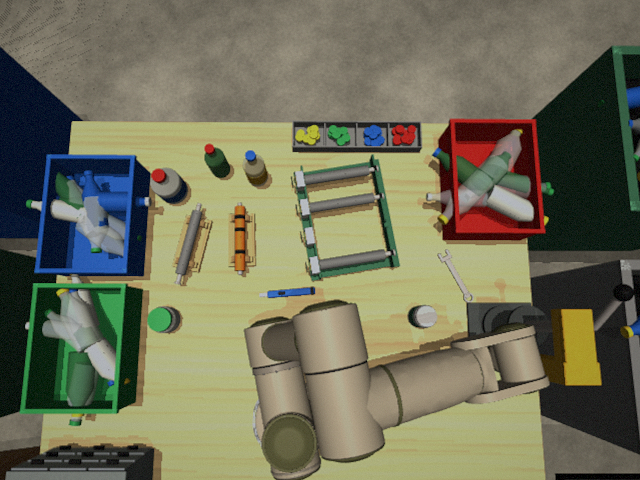

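View pics/wrist0.png

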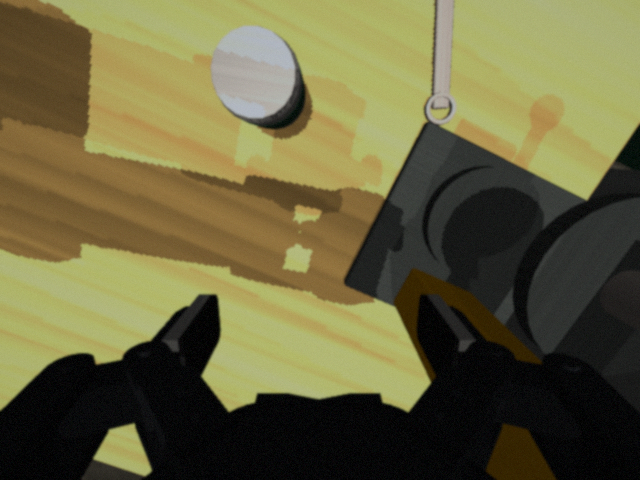

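```bash
cat > h.py <<'E'
import numpy as np, cv2
from rig import *
from scipy.spatial.transform import Rotation as Rn
def cal(n):
    c=get_calibration(n); K=c["camera_matrix"]
    if n=="wrist":
        s=sense(); q=s["ee_rot"]; Rt=Rn.from_quat([q[1],q[2],q[3],q[0]]).as_matrix()
        T=c["T_tool_cam"]; Rwc=Rt@T[:3,:3]; p=Rt@T[:3,3]+s["eef_pos"]
        return K,Rwc.T,-Rwc.T@p
    return K,c["R"],c["t"]
def plane(C,u,v,z):
    K,R,t=C; d=R.T@np.linalg.inv(K)@[u,v,1]; o=-R.T@t
    return o+d*(z-o[2])/d[2]
def proj(C,X):
    K,R,t=C; p=K@(R@np.asarray(X,float)+t); return p[:2]/p[2]
def crop(src,dst,x0,y0,x1,y1,f):
    im=cv2.imread(src)[y0:y1,x0:x1]; im=cv2.resize(im,None,fx=f,fy=f,interpolation=cv2.INTER_CUBIC)
    for x in range((x0+9)//10*10,x1,10):
        cv2.line(im,((x-x0)*f,0),((x-x0)*f,6 if x%50 else 14),(255,0,255),1)
        if x%50==0: cv2.putText(im,str(x),((x-x0)*f,24),0,.4,(255,0,255),1)
    for y in range((y0+9)//10*10,y1,10):
        cv2.line(im,(0,(y-y0)*f),(6 if y%50 else 14,(y-y0)*f),(255,0,255),1)
        if y%50==0: cv2.putText(im,str(y),(16,(y-y0)*f+4),0,.4,(255,0,255),1)
    cv2.imwrite(dst,im)
E
python3 - <<'E'
from h import *
crop("pics/top0.png","pics/t_track.png",285,145,405,290,4)
crop("pics/top0.png","pics/t_rol.png",140,190,270,290,5)
crop("pics/side0.png","pics/s_track.png",240,160,380,260,5)
crop("pics/side0.png","pics/s_rol.png",215,265,325,375,5)
E
```

```text
(no output)
```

View pics/t_track.png

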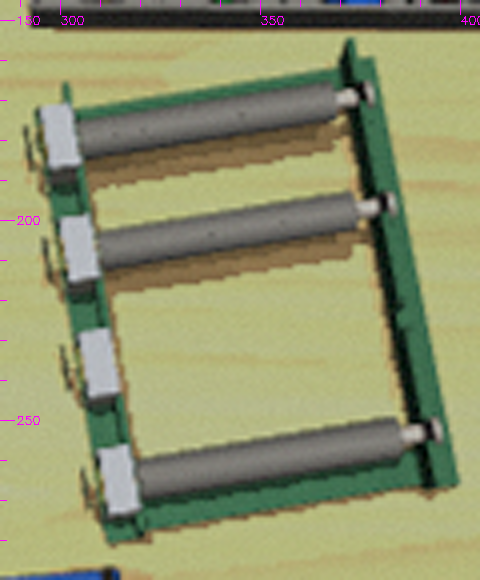

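View pics/t_rol.png

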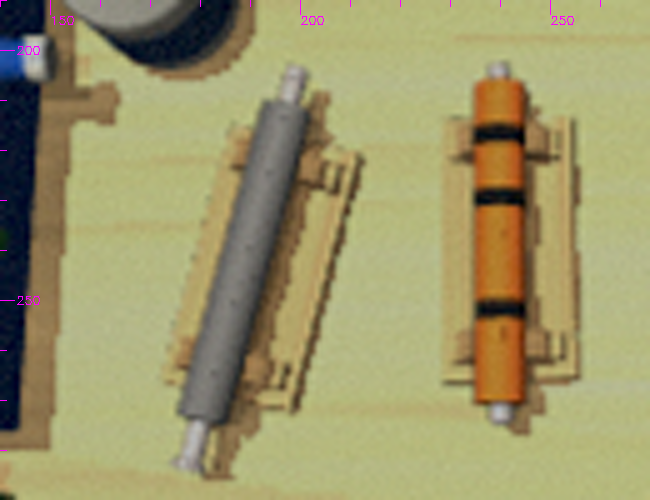

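View pics/s_track.png

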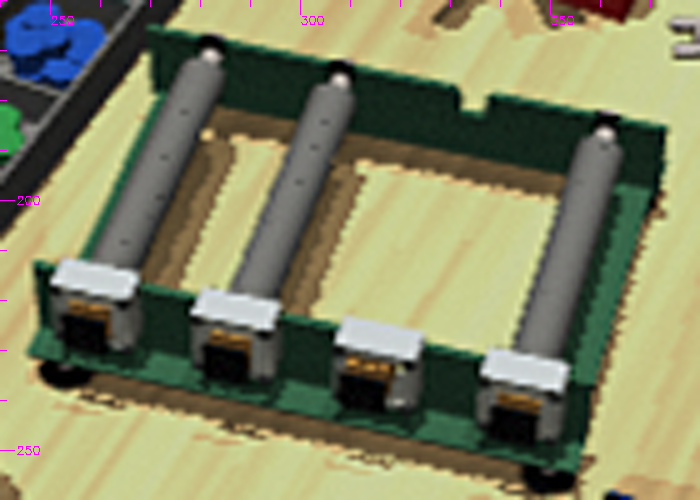

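View pics/s_rol.png

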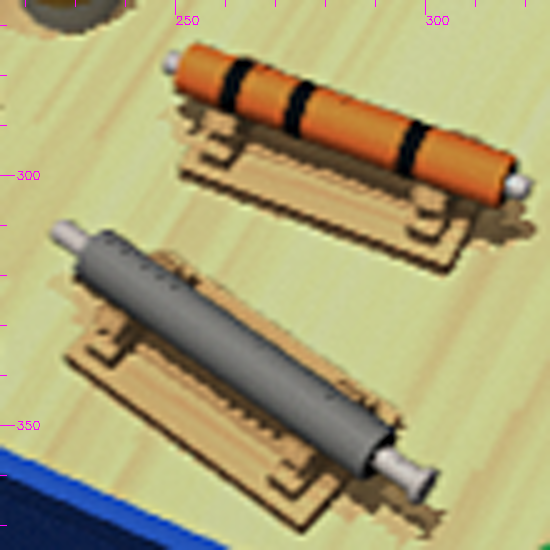

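Run:
```python
from h import *
from scipy.optimize import least_squares
T=cal("top");S=cal("side")
tp=lambda x,y:(285+x/4,145+y/4)
cen={180:(334,98),90:(357,209),-90:(402,438)}
bl={180:(60,141),90:(79,251),0:(99.5,364),-90:(119,480)}
lf={180:(80,138),90:(102,249),-90:(138,477)}
def W(p,x,y,z):
    c,s=np.cos(p[2]),np.sin(p[2]); return [p[0]+c*x-s*y,p[1]+s*x+c*y,z]
def res(p):
    r=[]
    for x,c in cen.items(): r+=list(proj(T,W(p,x,-91+0*p[4],70))-tp(*c))
    for x,c in bl.items(): r+=list(proj(T,W(p,x,p[3],94))-tp(*c))
    r+=list(proj(S,W(p,0,-110,83))-(240+473/5,160+91.5/5))
    r+=list(proj(S,W(p,0,-110,62.25))-(240+474/5,160+112/5))
    return np.array(r)
f=least_squares(res,[480,0,0.2,115,0]);print(f.x,res(f.x).round(1))
rp=lambda x,y:(140+x/5,190+y/5); sp=lambda x,y:(215+x/5,265+y/5)
# roller: tube ends & axle ends, z48
def resr(p):
    r=[]
    c,s=np.cos(p[2]),np.sin(p[2])
    for d,a,b in((101,(286,104),(98,250)),(-101,(203,415),(378,455)),(127,(297,73),(62,232)),(-153+5,(189,462),(428,483))):
        X=[p[0]+c*d,p[1]+s*d,48]
        r+=list(proj(T,X)-rp(*a)); r+=list(proj(S,X)-sp(*b))
    return np.array(r)
g=least_squares(resr,[450,250,-.2]);print(g.x,resr(g.x).round(1))
print(plane(T,*rp(500,240),48))
```

```text
[ 5.63320207e+02 -1.73258785e+02  1.76096728e-01  1.26781145e+02
  0.00000000e+00] [-0.2  0.8 -0.4  0.5 -0.2 -0.3 -0.2 -0.9 -0.  -0.3 -0.1  0.2  0.2  0.5
  0.2 -0.9 -0.2 -0.5]
[ 5.32451477e+02  3.24215195e+02 -2.20283925e-01] [ 0.7 -0.8 -2.3 -1.  -0.  -0.2 -0.9 -1.4  0.7 -2.4 -2.  -2.4 -1.4  5.4
  3.3  3. ]
[542.70387967 167.95225699  48.        ]
```

```bash
cat >> h.py <<'E'
TR=[563.3,-173.3,0.176]
def ty(p=TR):
    c,s=np.cos(p[2]),np.sin(p[2]); return np.array([[c,-s,0],[s,c,0],[0,0,1.]])
def t2w(x,p=TR): return ty(p)@np.asarray(x,float)+[p[0],p[1],0]
def w2t(x,p=TR): return ty(p).T@(np.asarray(x,float)-[p[0],p[1],0])
def cur():
    s=sense();q=s["ee_rot"];return Rn.from_quat([q[1],q[2],q[3],q[0]]).as_matrix(),s["eef_pos"],s
def delta(Rg,pg,n=1):
    R,p,s=cur(); rv=Rn.from_matrix(R.T@Rg).as_rotvec()
    print("shift tool",(R.T@(np.asarray(pg)-p)).round(1),"rot",rv.round(4),"deg",np.degrees(np.linalg.norm(rv)).round(1))
    # straight interpolated rows
    rows=[]; 
    for i in range(n):
        Ri=R@Rn.from_rotvec(rv*i/n).as_matrix()
        d=Ri.T@((np.asarray(pg)-p)/n)
        rows.append(dict(zip("xyz",d.round(1).tolist()))|dict(zip(("rx","ry","rz"),(rv/n).round(4).tolist())))
    if n>1: print(rows)
E
python3 - <<'E'
from h import *
R,p,s=cur();print(R.round(3),p)
M=ty()
th=np.radians(44)
f=M@[0,np.cos(th),-np.sin(th)]; d=M@[0,np.sin(th),np.cos(th)]
Rc=np.stack([np.cross(d,f),d,f],1)  # cam->world x=d x f
T=get_calibration("wrist")["T_tool_cam"]
Rg=Rc@T[:3,:3].T; C=t2w([0,-60,230]); pg=C-Rg@T[:3,3]
print(Rg.round(3),pg)
delta(Rg,pg)
T0=cal("top");S=cal("side")
rp=lambda x,y:(140+x/5,190+y/5); sp=lambda x,y:(215+x/5,265+y/5)
from scipy.optimize import least_squares
def resr(p):
    r=[]
    c,s=np.cos(p[2]),np.sin(p[2])
    for d,a,b in((101,(286,104),(98,250)),(-101,(203,415),(378,455)),(127,(297,73),(62,232)),(-132,(189,464),(428,483))):
        X=[p[0]+c*d,p[1]+s*d,48]
        r+=list(proj(T0,X)-rp(*a)); r+=list(proj(S,X)-sp(*b))
    return np.array(r)
g=least_squares(resr,[450,250,-.2]);print(g.x,resr(g.x).round(1))
E
```

```text
[[-0.     0.415 -0.91 ]
 [ 0.001 -0.91  -0.415]
 [-1.    -0.001 -0.   ]] [ 217.74319337 -477.51966043  230.89829127]
[[-0.088 -0.985 -0.151]
 [ 0.493 -0.175  0.852]
 [-0.866  0.001  0.501]] [ 550.91869834 -101.835597    140.96834476]
shift tool [  90.2 -203.5 -459. ] rot [ 1.7759 -0.3693 -0.4752] deg 107.4
[ 5.27989451e+02  3.25310130e+02 -2.17964910e-01] [ 0.2  0.6 -1.1 -0.1 -0.4  1.2  0.5 -0.5  0.2 -1.1 -0.9 -1.4 -0.3  1.3
 -0.1  0.5]
```

```bash
cat >> h.py <<'E'
def camgoal(C,th,up=False,p=TR):
    M=ty(p); f=M@[0,np.cos(th),-np.sin(th)]; d=M@[0,np.sin(th),np.cos(th)]
    Rc=np.stack([np.cross(d,f),d,f],1); T=get_calibration("wrist")["T_tool_cam"]
    Rg=Rc@T[:3,:3].T; return Rg,t2w(C,p)-Rg@T[:3,3]
E
python3 - <<'E'
from h import *
delta(*camgoal([0,-60,230],np.radians(44)),12)
E
```

```text
shift tool [  90.2 -203.5 -459. ] rot [ 1.7759 -0.3693 -0.4752] deg 107.4
[{'x': 7.5, 'y': -17.0, 'z': -38.2, 'rx': 0.148, 'ry': -0.0308, 'rz': -0.0396}, {'x': 7.2, 'y': -22.1, 'z': -35.6, 'rx': 0.148, 'ry': -0.0308, 'rz': -0.0396}, {'x': 7.1, 'y': -26.9, 'z': -32.2, 'rx': 0.148, 'ry': -0.0308, 'rz': -0.0396}, {'x': 7.3, 'y': -31.1, 'z': -28.1, 'rx': 0.148, 'ry': -0.0308, 'rz': -0.0396}, {'x': 7.8, 'y': -34.6, 'z': -23.5, 'rx': 0.148, 'ry': -0.0308, 'rz': -0.0396}, {'x': 8.6, 'y': -37.4, 'z': -18.4, 'rx': 0.148, 'ry': -0.0308, 'rz': -0.0396}, {'x': 9.6, 'y': -39.3, 'z': -13.0, 'rx': 0.148, 'ry': -0.0308, 'rz': -0.0396}, {'x': 10.9, 'y': -40.4, 'z': -7.4, 'rx': 0.148, 'ry': -0.0308, 'rz': -0.0396}, {'x': 12.4, 'y': -40.6, 'z': -1.7, 'rx': 0.148, 'ry': -0.0308, 'rz': -0.0396}, {'x': 14.0, 'y': -40.0, 'z': 3.9, 'rx': 0.148, 'ry': -0.0308, 'rz': -0.0396}, {'x': 15.8, 'y': -38.4, 'z': 9.2, 'rx': 0.148, 'ry': -0.0308, 'rz': -0.0396}, {'x': 17.6, 'y': -36.0, 'z': 14.2, 'rx': 0.148, 'ry': -0.0308, 'rz': -0.0396}]
```

Call:
{"name": "jog_arm", "arguments": {"increments": [{"x": 0, "y": -17, "z": -38, "rx": 0.148, "ry": -0.031, "rz": -0.04}, {"x": 4, "y": -22, "z": -36, "rx": 0.148, "ry": -0.031, "rz": -0.04}, {"x": 5, "y": -27, "z": -32, "rx": 0.148, "ry": -0.031, "rz": -0.04}, {"x": 7, "y": -31, "z": -28, "rx": 0.148, "ry": -0.031, "rz": -0.04}, {"x": 8, "y": -35, "z": -23, "rx": 0.148, "ry": -0.031, "rz": -0.04}]}}

```text
schema error: expected keys rx, ry, rz, x, y, z, hand
```

Run:
```python
from h import *
print(sense()["joints"].round(2))
delta(*camgoal([0,-60,230],np.radians(44)),8)
```

```text
[-1.37  0.31  1.5  -0.    1.33 -0.22]
shift tool [  90.2 -203.5 -459. ] rot [ 1.7759 -0.3693 -0.4752] deg 107.4
[{'x': 11.3, 'y': -25.4, 'z': -57.4, 'rx': 0.222, 'ry': -0.0462, 'rz': -0.0594}, {'x': 10.6, 'y': -36.9, 'z': -50.9, 'rx': 0.222, 'ry': -0.0462, 'rz': -0.0594}, {'x': 11.0, 'y': -46.6, 'z': -42.1, 'rx': 0.222, 'ry': -0.0462, 'rz': -0.0594}, {'x': 12.3, 'y': -54.1, 'z': -31.4, 'rx': 0.222, 'ry': -0.0462, 'rz': -0.0594}, {'x': 14.4, 'y': -59.0, 'z': -19.4, 'rx': 0.222, 'ry': -0.0462, 'rz': -0.0594}, {'x': 17.4, 'y': -61.0, 'z': -6.8, 'rx': 0.222, 'ry': -0.0462, 'rz': -0.0594}, {'x': 21.0, 'y': -59.9, 'z': 5.8, 'rx': 0.222, 'ry': -0.0462, 'rz': -0.0594}, {'x': 25.0, 'y': -55.9, 'z': 17.6, 'rx': 0.222, 'ry': -0.0462, 'rz': -0.0594}]
```

All seven keys are required in each row.

Call:
{"name": "jog_arm", "arguments": {"increments": [{"x": 0, "y": -17, "z": -38, "rx": 0.148, "ry": -0.031, "rz": -0.04, "hand": 85}, {"x": 4, "y": -22, "z": -36, "rx": 0.148, "ry": -0.031, "rz": -0.04, "hand": 85}, {"x": 5, "y": -27, "z": -32, "rx": 0.148, "ry": -0.031, "rz": -0.04, "hand": 85}, {"x": 7, "y": -31, "z": -28, "rx": 0.148, "ry": -0.031, "rz": -0.04, "hand": 85}, {"x": 8, "y": -35, "z": -23, "rx": 0.148, "ry": -0.031, "rz": -0.04, "hand": 85}]}}

```text
time_s: 0.78
eef_pos: [357.4, -319.8, 206.4]
ee_rot: [0.168, -0.625, 0.056, 0.76]
force: [0.4, 0.0, -0.3]
grip_width: 0.994
```

Run:
```python
from h import *
print(sense()["joints"].round(2))
delta(*camgoal([0,-60,230],np.radians(44)),8)
```

```text
[-0.96  0.38  1.5  -0.03  1.52  0.94]
shift tool [  72.9 -258.8 -129.5] rot [ 1.031  -0.2122 -0.2762] deg 62.4
[{'x': 9.1, 'y': -32.3, 'z': -16.2, 'rx': 0.1289, 'ry': -0.0265, 'rz': -0.0345}, {'x': 9.9, 'y': -33.8, 'z': -12.2, 'rx': 0.1289, 'ry': -0.0265, 'rz': -0.0345}, {'x': 10.8, 'y': -34.8, 'z': -8.0, 'rx': 0.1289, 'ry': -0.0265, 'rz': -0.0345}, {'x': 11.9, 'y': -35.2, 'z': -3.8, 'rx': 0.1289, 'ry': -0.0265, 'rz': -0.0345}, {'x': 13.0, 'y': -35.0, 'z': 0.4, 'rx': 0.1289, 'ry': -0.0265, 'rz': -0.0345}, {'x': 14.3, 'y': -34.2, 'z': 4.5, 'rx': 0.1289, 'ry': -0.0265, 'rz': -0.0345}, {'x': 15.6, 'y': -32.8, 'z': 8.4, 'rx': 0.1289, 'ry': -0.0265, 'rz': -0.0345}, {'x': 17.0, 'y': -30.9, 'z': 12.1, 'rx': 0.1289, 'ry': -0.0265, 'rz': -0.0345}]
```

Call:
{"name": "jog_arm", "arguments": {"increments": [{"x": 8, "y": -36, "z": -18, "rx": 0.146, "ry": -0.03, "rz": -0.039, "hand": 85}, {"x": 9, "y": -38, "z": -13, "rx": 0.146, "ry": -0.03, "rz": -0.039, "hand": 85}, {"x": 10, "y": -40, "z": -8, "rx": 0.146, "ry": -0.03, "rz": -0.039, "hand": 85}, {"x": 12, "y": -40, "z": -2, "rx": 0.146, "ry": -0.03, "rz": -0.039, "hand": 85}, {"x": 14, "y": -39, "z": 3, "rx": 0.146, "ry": -0.03, "rz": -0.039, "hand": 85}]}}

```text
time_s: 1.4
eef_pos: [494.4, -168.3, 170.1]
ee_rot: [0.455, -0.469, 0.25, 0.714]
force: [0.6, -0.7, -0.1]
grip_width: 0.994
```

Run:
```python
from h import *
print(sense()["joints"].round(2))
delta(*camgoal([0,-60,230],np.radians(44)),3)
```

```text
[-0.67  0.55  1.38  0.24  1.6   1.93]
shift tool [ 45.7 -77.8  14.2] rot [ 0.301  -0.0618 -0.0814] deg 18.2
[{'x': 15.2, 'y': -25.9, 'z': 4.7, 'rx': 0.1003, 'ry': -0.0206, 'rz': -0.0271}, {'x': 16.0, 'y': -24.9, 'z': 7.0, 'rx': 0.1003, 'ry': -0.0206, 'rz': -0.0271}, {'x': 16.9, 'y': -23.7, 'z': 9.1, 'rx': 0.1003, 'ry': -0.0206, 'rz': -0.0271}]
```

Call:
{"name": "jog_arm", "arguments": {"increments": [{"x": 13, "y": -20, "z": 4, "rx": 0.1, "ry": -0.02, "rz": -0.027, "hand": 85}, {"x": 15, "y": -22, "z": 7, "rx": 0.1, "ry": -0.02, "rz": -0.027, "hand": 85}, {"x": 8, "y": -12, "z": 5, "rx": 0.02, "ry": 0, "rz": 0, "hand": 85}, {"x": 0, "y": 0, "z": 0, "rx": 0, "ry": 0, "rz": 0, "hand": 85}]}}

```text
time_s: 1.9
eef_pos: [532.8, -119.2, 148.2]
ee_rot: [0.526, -0.41, 0.304, 0.681]
force: [-0.2, -0.1, -0.2]
grip_width: 0.995
```

Run:
```python
from h import *
print(sense()["joints"].round(2))
delta(*camgoal([0,-60,230],np.radians(44)))
C=cal("wrist");im=capture("wrist");cv2.imwrite("pics/w1.png",im[:,:,::-1])
import pickle;pickle.dump(C,open("w1.pkl","wb"))
print(proj(C,t2w([0,110,70])))
```

```text
[-0.59  0.6   1.37  0.33  1.55  2.21]
shift tool [ 12.6 -21.1   6.3] rot [ 0.0869 -0.0227 -0.0291] deg 5.4
[286.85122746 249.99878838]
```

View pics/w1.png

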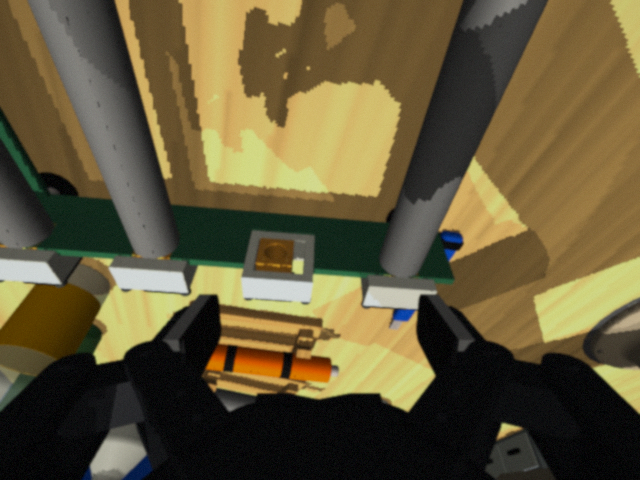

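Run:
```python
from h import *
crop("pics/w1.png","pics/w1c.png",230,220,330,310,8)
```

```text
(no output)
```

View pics/w1c.png

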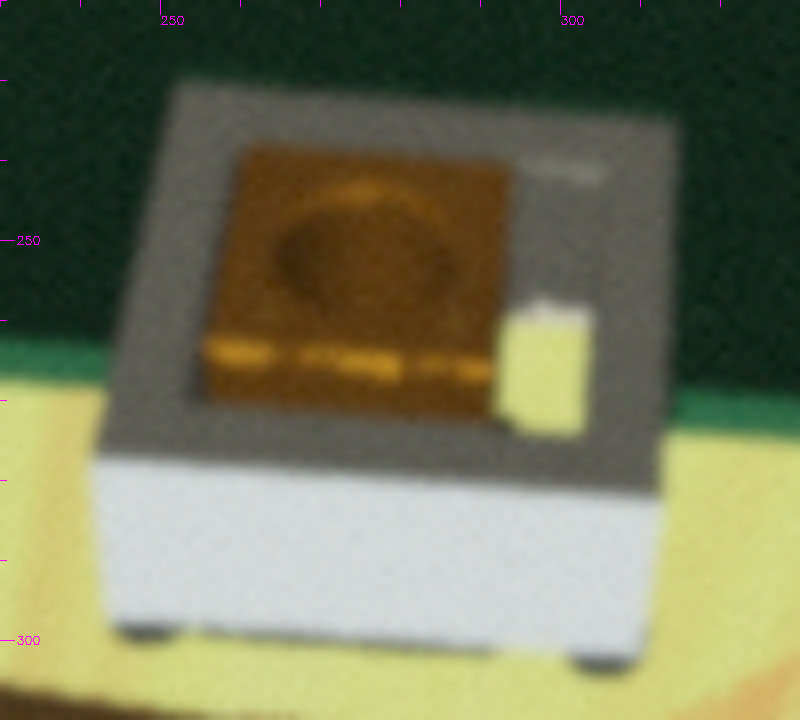

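```bash
cat >> h.py <<'E'
def onplane(C,u,v,y=110,p=TR):
    K,R,t=C; d=R.T@np.linalg.inv(K)@[u,v,1]; o=-R.T@t
    o=w2t(o,p); d=ty(p).T@d
    return o+d*(y-o[1])/d[1]
E
python3 - <<'E'
from h import *
import pickle;C=pickle.load(open("w1.pkl","rb"))
for n,q in dict(TL=(178,82),TR=(678,120),BR=(658,495),BL=(97,455),b1=(243,148),b2=(512,163),b3=(496,362),b4=(207,340),boreL=(275,250),boreR=(452,255),boreT=(370,190),boreB=(357,312),w4=(195,400),w3=(588,435)).items():
    print(n,onplane(C,230+q[0]/8,220+q[1]/8).round(1))
E
```

```text
TL [ 28.4 110.   51.7]
TR [-20.4 110.   51.6]
BR [-19.8 110.   98.2]
BL [ 28.  110.   98.1]
b1 [ 21.  110.   60.1]
b2 [ -4.6 110.   59.3]
b3 [ -4.9 110.   84.5]
b4 [ 20.8 110.   84.4]
boreL [ 16.3 110.   72.9]
boreR [1.00e-01 1.10e+02 7.19e+01]
boreT [  8.5 110.   64.4]
boreB [  8.  110.   79.8]
w4 [ 20.7 110.   91.3]
w3 [-13.5 110.   92.1]
```

Run:
```python
from h import *
s=sense();print(s["dq"].round(4),s["eef_pos"])
C=cal("wrist");im=capture("wrist");cv2.imwrite("pics/w2.png",im[:,:,::-1])
import pickle;pickle.dump(C,open("w2.pkl","wb"))
crop("pics/w2.png","pics/w2c.png",230,220,330,310,8)
crop("pics/w2.png","pics/w2d.png",95,170,215,310,4)
crop("pics/w2.png","pics/w2e.png",350,200,470,310,5)
a=cv2.imread("pics/w2d.png");b=cv2.imread("pics/w2e.png");
```

```text
[-0.0162 -0.0103 -0.0014 -0.0019  0.0009 -0.0027] [ 532.67676241 -119.74804584  148.52897993]
```

View pics/w2c.png

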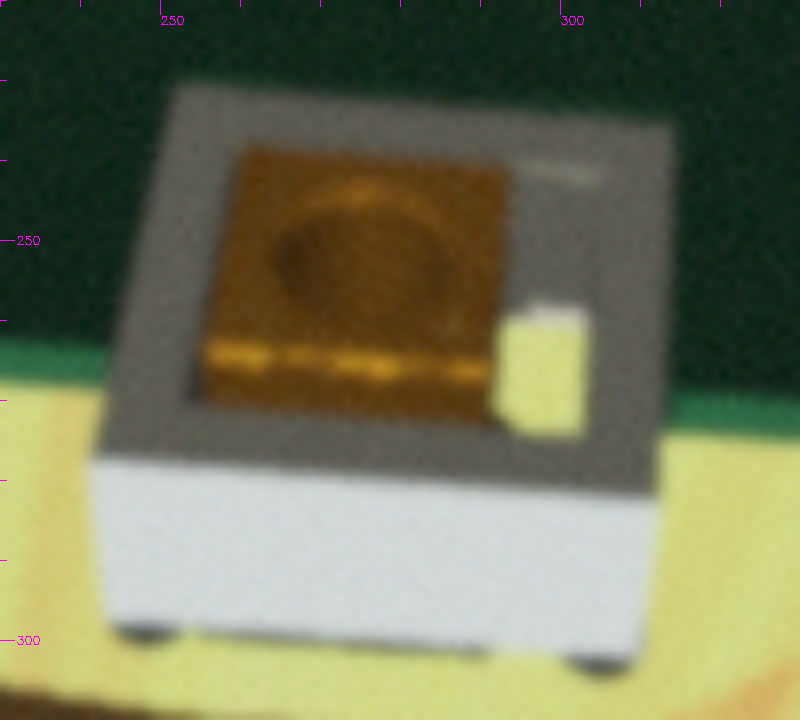

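View pics/w2d.png

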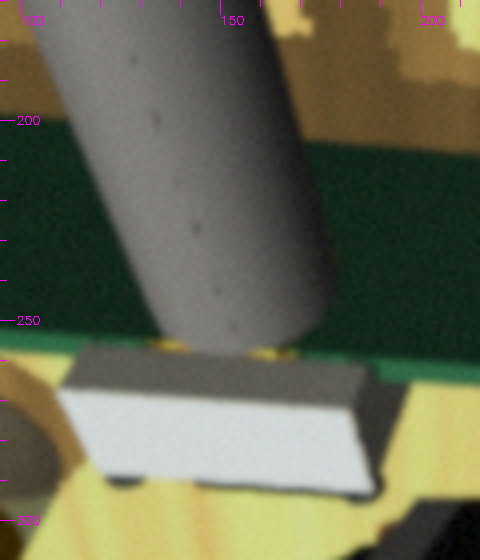

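View pics/w2e.png

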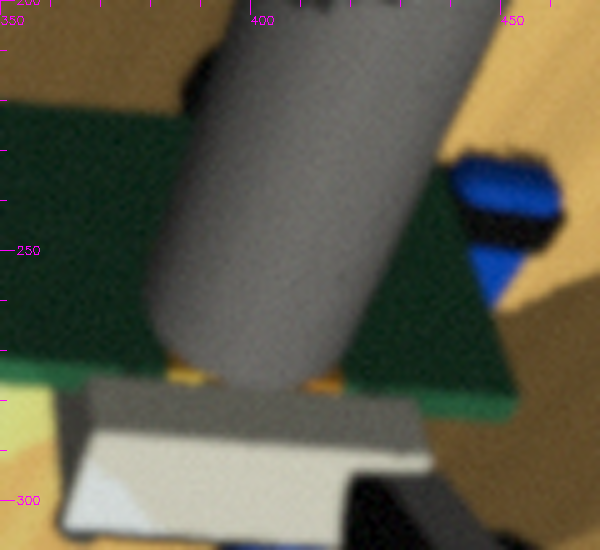

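```bash
cat > fit.py <<'E'
from h import *
from scipy.optimize import least_squares
import pickle
T=cal("top");S=cal("side");Wc=pickle.load(open("w2.pkl","rb"))
tp=lambda x,y:(285+x/4,145+y/4)
cen={180:(334,98),90:(357,209),-90:(402,438)}
bl={180:(60,141),90:(79,251),0:(99.5,364),-90:(119,480)}
wp=[((25,110,94),(241.9,277.1)),((-25,110,94),(312,281.9)),((115,110,94),(110,267)),((65,110,94),(182.5,272)),((-65,110,94),(369,286)),((-115,110,94),(436,291.4)),((25,110,46),(252.1,230.5)),((-25,110,46),(314.4,235.1))]
def off(C,dt,dr):  # perturb cam frame
    K,R,t=C; Q=Rn.from_rotvec(dr).as_matrix(); return K,Q@R,Q@t+dt
def W(p,x,y,z):
    c,s=np.cos(p[2]),np.sin(p[2]); return [p[0]+c*x-s*y,p[1]+s*x+c*y,z]
def res(p,full=True):
    r=[]; Tt=off(T,p[4:7],p[7:10]/100);Ss=off(S,p[10:13],p[13:16]/100);Ww=off(Wc,p[16:19],p[19:22]/100)
    for x,c in cen.items(): r+=list((proj(Tt,W(p,x,-92,70))-tp(*c))/.6)
    for x,c in bl.items(): r+=list((proj(Tt,W(p,x,p[3],94))-tp(*c))/.6)
    r+=list((proj(Ss,W(p,0,-110,83))-(240+473/5,160+91.5/5))/.6)
    r+=list((proj(Ss,W(p,0,-110,62.25))-(240+474/5,160+112/5))/.6)
    for X,c in wp: r+=list((proj(Ww,W(p,*X))-c)/.5)
    pr=[]
    for k in(4,10,16): pr+=list(p[k:k+3]/1.5)+list(p[k+3:k+6]/.25)
    return np.array(r+pr)
if __name__=="__main__":
    f=least_squares(res,[563,-173,.176,125]+[0]*18);print(f.x.round(2)[:4],f.x[2]);print(f.x[4:].round(2).reshape(3,6));print(res(f.x)[18:-18].round(1))
    cov=np.linalg.inv(f.jac.T@f.jac);print(np.sqrt(np.diag(cov))[:3])
    for n in range(3):
        m=res
E
python3 fit.py
```

```text
[ 5.6570e+02 -1.6806e+02  1.7000e-01  1.2624e+02] 0.17280079850828559
[[ 0.64  0.4   0.   -0.14  0.28 -0.11]
 [ 0.34 -0.02 -0.01  0.01  0.18  0.01]
 [-0.87  0.18  0.65 -0.04 -0.01  0.17]]
[-0.9 -0.7  0.9  0.2 -1.1  0.1  1.9  1.  -1.7  0.2  0.8 -0.6  0.5 -0.6
 -0.2  0.2]
[1.47506765 1.44570709 0.003331  ]
```

Run:
```python
from h import *
T=cal("top");S=cal("side")
# caps: jug top z170, cap centre; 
for n,u,v,z in(("jugcap",158,178,170),("greencap",210,149,190),("clearcap",251,156,210)):
    print(n,plane(T,u,v,z).round(0))
for n,u,v,z in(("jugcap",184,306,170),("greencap",191,250,190),("clearcap",222,218,210)):
    print(n,plane(S,u,v,z).round(0))
```

```text
jugcap [696. 392. 170.]
greencap [778. 241. 190.]
clearcap [750. 119. 210.]
jugcap [701. 397. 170.]
greencap [773. 249. 190.]
clearcap [748. 129. 210.]
```

```bash
sed -i 's/^TR=.*/TR=[565.7,-168.1,0.1728]/' h.py
cat >> h.py <<'E'
def down(zang,tilt=0):
    # tool x down, z horizontal at zang; tilt>0: rotate about tool y so that z dips... applied in tool frame
    X=np.array([0,0,-1.]);Z=np.array([np.cos(zang),np.sin(zang),0]);R=np.stack([X,np.cross(Z,X),Z],1)
    return R@Rn.from_rotvec([0,tilt,0]).as_matrix()
E
python3 - <<'E'
from h import *
delta(down(np.pi-.218),[550,319,160],11)
E
```

```text
shift tool [ 192.9 -131.8  372.4] rot [-1.0602  0.439   0.2868] deg 67.8
[{'x': 17.5, 'y': -12.0, 'z': 33.9, 'rx': -0.0964, 'ry': 0.0399, 'rz': 0.0261}, {'x': 15.8, 'y': -15.6, 'z': 33.2, 'rx': -0.0964, 'ry': 0.0399, 'rz': 0.0261}, {'x': 14.1, 'y': -19.2, 'z': 32.1, 'rx': -0.0964, 'ry': 0.0399, 'rz': 0.0261}, {'x': 12.3, 'y': -22.6, 'z': 30.6, 'rx': -0.0964, 'ry': 0.0399, 'rz': 0.0261}, {'x': 10.5, 'y': -25.7, 'z': 28.7, 'rx': -0.0964, 'ry': 0.0399, 'rz': 0.0261}, {'x': 8.7, 'y': -28.6, 'z': 26.5, 'rx': -0.0964, 'ry': 0.0399, 'rz': 0.0261}, {'x': 6.9, 'y': -31.3, 'z': 23.9, 'rx': -0.0964, 'ry': 0.0399, 'rz': 0.0261}, {'x': 5.1, 'y': -33.6, 'z': 21.0, 'rx': -0.0964, 'ry': 0.0399, 'rz': 0.0261}, {'x': 3.4, 'y': -35.6, 'z': 17.9, 'rx': -0.0964, 'ry': 0.0399, 'rz': 0.0261}, {'x': 1.8, 'y': -37.2, 'z': 14.5, 'rx': -0.0964, 'ry': 0.0399, 'rz': 0.0261}, {'x': 0.4, 'y': -38.5, 'z': 10.9, 'rx': -0.0964, 'ry': 0.0399, 'rz': 0.0261}]
```

Call:
{"name": "jog_arm", "arguments": {"increments": [{"x": 15, "y": -12, "z": 36, "rx": -0.1, "ry": 0.042, "rz": 0.027, "hand": 85}, {"x": 15, "y": -16, "z": 35, "rx": -0.1, "ry": 0.042, "rz": 0.027, "hand": 85}, {"x": 14, "y": -20, "z": 34, "rx": -0.1, "ry": 0.042, "rz": 0.027, "hand": 85}, {"x": 12, "y": -24, "z": 32, "rx": -0.1, "ry": 0.042, "rz": 0.027, "hand": 85}, {"x": 11, "y": -27, "z": 30, "rx": -0.1, "ry": 0.042, "rz": 0.027, "hand": 85}]}}

```text
time_s: 2.62
eef_pos: [539.6, 87.9, 160.2]
ee_rot: [0.327, -0.575, 0.206, 0.721]
force: [0.6, -0.1, 0.7]
grip_width: 0.995
```

Call:
{"name": "jog_arm", "arguments": {"increments": [{"x": 9, "y": -31, "z": 26, "rx": -0.1, "ry": 0.042, "rz": 0.027, "hand": 85}, {"x": 7, "y": -33, "z": 24, "rx": -0.1, "ry": 0.042, "rz": 0.027, "hand": 85}, {"x": 5, "y": -36, "z": 20, "rx": -0.1, "ry": 0.042, "rz": 0.027, "hand": 85}, {"x": 3, "y": -38, "z": 16, "rx": -0.1, "ry": 0.042, "rz": 0.027, "hand": 85}]}}

```text
time_s: 3.12
eef_pos: [550.5, 253.2, 162.7]
ee_rot: [0.149, -0.675, 0.116, 0.714]
force: [-0.5, -0.6, 0.2]
grip_width: 0.996
```

Run:
```python
from h import *
print(sense()["joints"].round(2))
delta(down(np.pi-.218),[550,319,160],3)
```

```text
[0.21 0.56 1.32 0.07 1.3  2.14]
shift tool [  6.4 -60.9  24.4] rot [-0.1582  0.0597  0.0404] deg 10.0
[{'x': 2.1, 'y': -20.3, 'z': 8.1, 'rx': -0.0527, 'ry': 0.0199, 'rz': 0.0135}, {'x': 1.7, 'y': -20.7, 'z': 7.1, 'rx': -0.0527, 'ry': 0.0199, 'rz': 0.0135}, {'x': 1.3, 'y': -21.1, 'z': 6.0, 'rx': -0.0527, 'ry': 0.0199, 'rz': 0.0135}]
```

Call:
{"name": "jog_arm", "arguments": {"increments": [{"x": 2, "y": -24, "z": 9, "rx": -0.06, "ry": 0.018, "rz": 0.013, "hand": 85}, {"x": 0, "y": 0, "z": 0, "rx": 0, "ry": 0, "rz": 0, "hand": 85}, {"x": 0, "y": 0, "z": 0, "rx": 0, "ry": 0, "rz": 0, "hand": 85}]}}

```text
time_s: 3.5
eef_pos: [551.0, 277.1, 161.7]
ee_rot: [0.125, -0.684, 0.101, 0.712]
force: [0.2, -0.1, 1.6]
grip_width: 0.996
```

Run:
```python
from h import *
print(sense()["joints"].round(2))
delta(down(np.pi-.218),[550,319,160])
C=cal("wrist");im=capture("wrist");cv2.imwrite("pics/w3.png",im[:,:,::-1])
import pickle;pickle.dump(C,open("w3.pkl","wb"))
```

```text
[0.26 0.58 1.29 0.05 1.3  2.13]
shift tool [  3.4 -39.4  14. ] rot [-0.1027  0.0438  0.0283] deg 6.6
```

View pics/w3.png

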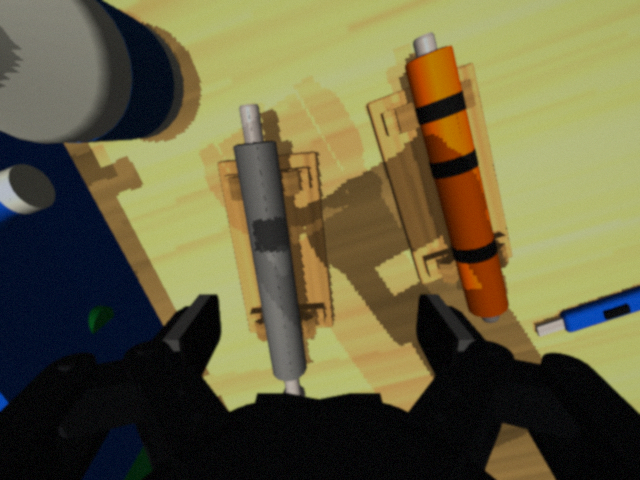

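Run:
```python
from h import *
crop("pics/w3.png","pics/w3c.png",210,90,330,240,4)
crop("pics/w3.png","pics/w3d.png",230,300,350,410,5)
```

```text
(no output)
```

View pics/w3c.png

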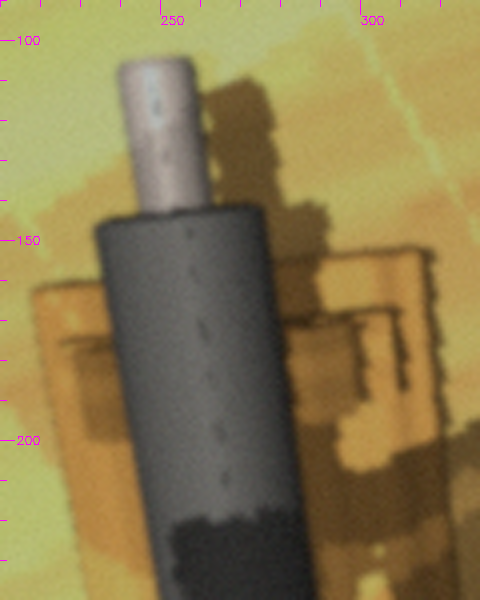

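View pics/w3d.png

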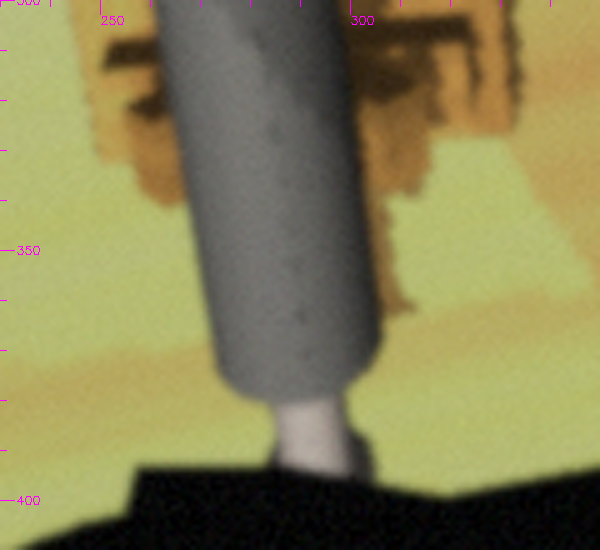

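Run:
```python
from h import *
import pickle;C=pickle.load(open("w3.pkl","rb"))
a=plane(C,255.2,143.6,48);b=plane(C,289.7,368.5,48);t=plane(C,248.7,105.7,48)
for l in(a,b,t):print(l.round(1))
print("len",np.linalg.norm(a-b),"tip",np.linalg.norm(t-a),"ang",np.arctan2(*(a-b)[1::-1]),"mid",(a+b)/2)
print("width",np.linalg.norm(plane(C,233.75,146,48)-plane(C,276.75,141,48)))
u=(t-b)/np.linalg.norm(t-b);print(np.arctan2(u[1],u[0]), t-127*u,b+101*u,a-101*u)
```

```text
[629.2 303.2  48. ]
[433.  347.4  48. ]
[654.8 298.   48. ]
len 201.08185888438405 tip 26.096877021726733 ang -0.22135706915465142 mid [531.12499491 325.30368956  48.        ]
width 32.220578684914244
-0.21920779370940363 [530.81473897 325.59419857  48.        ] [531.62029674 325.41473017  48.        ] [530.62969308 325.19264895  48.        ]
```

Run:
```python
from h import *
delta(down(np.pi-.220),[555.4,320,110],3)
```

```text
shift tool [ 53.3 -40.9   7.1] rot [-0.1012  0.0437  0.0284] deg 6.5
[{'x': 17.8, 'y': -13.6, 'z': 2.4, 'rx': -0.0337, 'ry': 0.0146, 'rz': 0.0095}, {'x': 17.6, 'y': -13.9, 'z': 2.2, 'rx': -0.0337, 'ry': 0.0146, 'rz': 0.0095}, {'x': 17.4, 'y': -14.1, 'z': 2.0, 'rx': -0.0337, 'ry': 0.0146, 'rz': 0.0095}]
```

Call:
{"name": "jog_arm", "arguments": {"increments": [{"x": 15, "y": -13.5, "z": 2.5, "rx": -0.034, "ry": 0.0146, "rz": 0.0095, "hand": 85}, {"x": 17, "y": -14, "z": 2, "rx": -0.034, "ry": 0.0146, "rz": 0.0095, "hand": 85}, {"x": 17, "y": -14, "z": 2, "rx": -0.034, "ry": 0.0146, "rz": 0.0095, "hand": 85}, {"x": 0, "y": 0, "z": 0, "rx": 0, "ry": 0, "rz": 0, "hand": 85}]}}

```text
time_s: 4.05
eef_pos: [553.8, 322.3, 111.3]
ee_rot: [0.075, -0.702, 0.076, 0.704]
force: [0.2, 0.1, -0.2]
grip_width: 0.996
```

Run:
```python
from h import *
delta(down(np.pi-.220),[555.4,320,26],3)
```

```text
shift tool [85.3  1.8 -2.3] rot [ 0.0056  0.0026 -0.002 ] deg 0.4
[{'x': 28.4, 'y': 0.6, 'z': -0.8, 'rx': 0.0019, 'ry': 0.0009, 'rz': -0.0007}, {'x': 28.4, 'y': 0.6, 'z': -0.7, 'rx': 0.0019, 'ry': 0.0009, 'rz': -0.0007}, {'x': 28.4, 'y': 0.6, 'z': -0.7, 'rx': 0.0019, 'ry': 0.0009, 'rz': -0.0007}]
```

Call:
{"name": "jog_arm", "arguments": {"increments": [{"x": 28, "y": 0.6, "z": -0.8, "rx": 0.002, "ry": 0.001, "rz": -0.001, "hand": 85}, {"x": 28, "y": 0.6, "z": -0.8, "rx": 0.002, "ry": 0.001, "rz": -0.001, "hand": 85}, {"x": 20, "y": 0.6, "z": -0.7, "rx": 0.002, "ry": 0.001, "rz": 0, "hand": 85}, {"x": 9, "y": 0, "z": 0, "rx": 0, "ry": 0, "rz": 0, "hand": 60}, {"x": 0, "y": 0, "z": 0, "rx": 0, "ry": 0, "rz": 0, "hand": 45}]}}

```text
time_s: 4.68
eef_pos: [557.1, 318.9, 28.8]
ee_rot: [-0.079, 0.704, -0.078, -0.702]
force: [0.4, -0.3, -0.8]
grip_width: 0.6
```

Run:
```python
from h import *
delta(down(np.pi-.220),[555.4,320,26],1)
C=cal("wrist");im=capture("wrist");cv2.imwrite("pics/w4.png",im[:,:,::-1])
```

```text
shift tool [ 2.8 -0.7  1.9] rot [-0.0032 -0.0032  0.002 ] deg 0.3
```

View pics/w4.png

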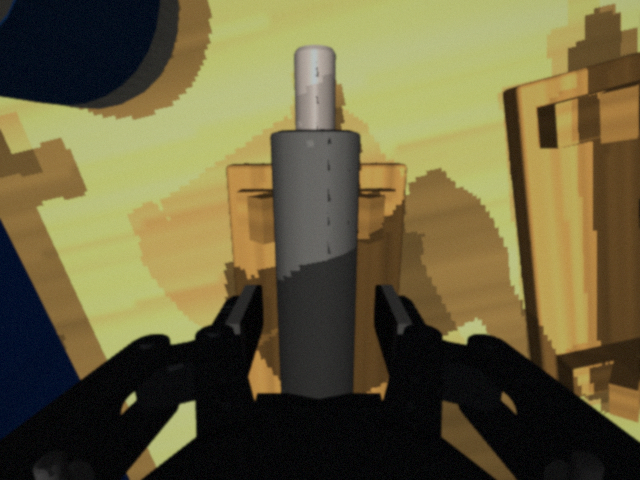

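Call:
{"name": "jog_arm", "arguments": {"increments": [{"x": 1, "y": -0.5, "z": 0, "rx": 0, "ry": 0, "rz": 0, "hand": 34}, {"x": 0, "y": 0, "z": 0, "rx": 0, "ry": 0, "rz": 0, "hand": 20}, {"x": 0, "y": 0, "z": 0, "rx": 0, "ry": 0, "rz": 0, "hand": 20}, {"x": 0, "y": 0, "z": 0, "rx": 0, "ry": 0, "rz": 0, "hand": 20}], "force": 80}}

```text
time_s: 5.22
eef_pos: [557.7, 319.7, 28.8]
ee_rot: [-0.08, 0.705, -0.078, -0.701]
force: [-0.8, 0.0, 5.3]
grip_width: 0.349
```

Run:
```python
from h import *
s=sense();print(s["grip_width"]*85.4,s["eef_pos"],s["force"],s["wrist_torque"],s["joints"].round(2))
```

```text
29.812985870012877 [557.67183927 319.74222666  28.83083781] [-0.81566228  0.01320912  5.2734771 ] [-0.03384618  0.20302886  0.04814413] [0.34 0.77 1.32 0.   1.04 2.13]
```

Call:
{"name": "jog_arm", "arguments": {"increments": [{"x": -8, "y": 0, "z": 0, "rx": 0, "ry": 0, "rz": 0, "hand": 20}, {"x": -20, "y": 0, "z": 0, "rx": 0, "ry": 0, "rz": 0, "hand": 20}, {"x": -30, "y": 0, "z": 0, "rx": 0, "ry": 0, "rz": 0, "hand": 20}, {"x": -40, "y": 0, "z": 0, "rx": 0, "ry": 0, "rz": 0, "hand": 20}, {"x": -40, "y": 0, "z": 0, "rx": 0, "ry": 0, "rz": 0, "hand": 20}], "force": 80}}

```text
time_s: 5.85
eef_pos: [556.5, 319.2, 168.0]
ee_rot: [-0.079, 0.704, -0.078, -0.701]
force: [1.1, -0.6, -3.2]
grip_width: 0.35
```

Run:
```python
from h import *
s=sense();print(s["grip_width"]*85.4,s["eef_pos"],s["force"],s["wrist_torque"],s["joints"].round(2))
C=cal("wrist");im=capture("wrist");cv2.imwrite("pics/w5.png",im[:,:,::-1])
s=sense();R,p,_=cur();print(R.round(3),s["force"])
```

```text
29.917227488536927 [556.45199136 319.19997631 168.02670212] [ 1.11104673 -0.64998275 -3.19210963] [-0.02642809 -0.13324199 -0.06625727] [ 0.34  0.62  1.2  -0.    1.32  2.13]
[[ 0.013 -0.221 -0.975]
 [ 0.005 -0.975  0.221]
 [-1.    -0.007 -0.012]] [0.50385725 0.72550441 2.39356323]
```

View pics/w5.png

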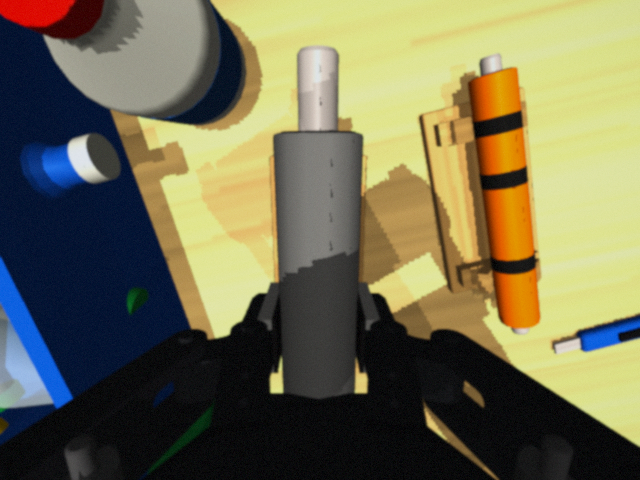

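```bash
cat >> h.py <<'E'
TIP=np.array([-19.2,0.2,-99.7])
ZA=0.1728-np.pi/2
def tipgoal(tip_t,th,dyaw=0):
    R=down(ZA+dyaw,-th); return R,t2w(tip_t)-R@TIP
def where():
    R,p,s=cur(); tip=w2t(p+R@TIP); a=ty().T@(-R[:,2])
    print("t",round(s["time_s"],2),"tip",tip.round(1),"pitch(down+)",np.degrees(np.arcsin(-a[2])).round(2),"yaw(->x)",np.degrees(np.arctan2(a[0],a[1])).round(2),"roll",np.degrees(np.arcsin((ty().T@R[:,1])[2])).round(2),
     "F_t",(ty().T@s["force"]).round(1),"M_t",(ty().T@s["wrist_torque"]).round(2),"w",(s["grip_width"]*85.4).round(1))
E
python3 - <<'E'
from h import *
R,p=tipgoal([4.2,85,125],np.radians(11));print(p)
where()
delta(R,p,13)
E
```

```text
[ 572.4829219  -183.69779328  125.17641492]Traceback (most recent call last):
  File "<stdin>", line 3, in <module>
  File "h.py", line 61, in where
    "F_t",(ty().T@s["force"]).round(1),"M_t",(ty().T@s["wrist_torque"]).round(2),"w",(s["grip_width"]*85.4).round(1))
                                                                                     ^^^^^^^^^^^^^^^^^^^^^^^^^^^^
AttributeError: 'float' object has no attribute 'round'
```

```bash
sed -i 's/(s\["grip_width"\]\*85.4).round(1)/round(s["grip_width"]*85.4,1)/' h.py
python3 - <<'E'
from h import *
R,p=tipgoal([4.2,85,140],np.radians(11));print(p)
where()
delta(R,p,13)
E
```

```text
[ 572.4829219  -183.69779328  140.17641492]
t 5.9 tip [168.3 443.4 194.6] pitch(down+) -0.66 yaw(->x) 112.68 roll -0.42 F_t [0.6 0.6 2.4] M_t [-0.03 -0.21 -0.08] w 29.9
shift tool [  32.   488.3 -124.8] rot [-1.9607 -0.1404  0.1821] deg 113.1
[{'x': 2.5, 'y': 37.6, 'z': -9.6, 'rx': -0.1508, 'ry': -0.0108, 'rz': 0.014}, {'x': 2.9, 'y': 38.5, 'z': -3.9, 'rx': -0.1508, 'ry': -0.0108, 'rz': 0.014}, {'x': 3.5, 'y': 38.6, 'z': 1.9, 'rx': -0.1508, 'ry': -0.0108, 'rz': 0.014}, {'x': 4.0, 'y': 37.9, 'z': 7.7, 'rx': -0.1508, 'ry': -0.0108, 'rz': 0.014}, {'x': 4.7, 'y': 36.2, 'z': 13.2, 'rx': -0.1508, 'ry': -0.0108, 'rz': 0.014}, {'x': 5.3, 'y': 33.8, 'z': 18.4, 'rx': -0.1508, 'ry': -0.0108, 'rz': 0.014}, {'x': 6.0, 'y': 30.5, 'z': 23.2, 'rx': -0.1508, 'ry': -0.0108, 'rz': 0.014}, {'x': 6.7, 'y': 26.6, 'z': 27.5, 'rx': -0.1508, 'ry': -0.0108, 'rz': 0.014}, {'x': 7.3, 'y': 22.1, 'z': 31.1, 'rx': -0.1508, 'ry': -0.0108, 'rz': 0.014}, {'x': 8.0, 'y': 17.1, 'z': 34.0, 'rx': -0.1508, 'ry': -0.0108, 'rz': 0.014}, {'x': 8.6, 'y': 11.7, 'z': 36.1, 'rx': -0.1508, 'ry': -0.0108, 'rz': 0.014}, {'x': 9.1, 'y': 6.0, 'z': 37.3, 'rx': -0.1508, 'ry': -0.0108, 'rz': 0.014}, {'x': 9.5, 'y': 0.2, 'z': 37.7, 'rx': -0.1508, 'ry': -0.0108, 'rz': 0.014}]
```

Call:
{"name": "jog_arm", "arguments": {"increments": [{"x": -2, "y": 12, "z": -3, "rx": -0.02, "ry": 0, "rz": 0, "hand": 20}, {"x": 0, "y": 24, "z": -6, "rx": -0.05, "ry": 0, "rz": 0, "hand": 20}, {"x": 0, "y": 32, "z": -6, "rx": -0.1, "ry": -0.01, "rz": 0.01, "hand": 20}, {"x": 0, "y": 35, "z": -3, "rx": -0.12, "ry": -0.01, "rz": 0.01, "hand": 20}, {"x": 0, "y": 36, "z": 2, "rx": -0.12, "ry": -0.01, "rz": 0.01, "hand": 20}]}}

```text
time_s: 6.52
eef_pos: [560.5, 177.4, 169.2]
ee_rot: [-0.077, -0.694, -0.058, 0.714]
force: [0.2, -0.2, -3.7]
grip_width: 0.353
```

Run:
```python
from h import *
R,p=tipgoal([4.2,85,140],np.radians(11))
where();print(sense()["joints"].round(2),sense()["eef_pos"])
delta(R,p,12)
```

```text
t 6.53 tip [154.5 343.3 185.3] pitch(down+) 1.75 yaw(->x) 88.98 roll 1.36 F_t [ 0.2 -0.3 -3.7] M_t [ 0.03 -0.18  0.01] w 30.1
[ 0.12  0.52  1.36 -0.03  1.29  1.51] [560.46306334 177.43243953 169.1578191 ]
shift tool [ 39.1 356.   55.7] rot [-1.5456 -0.1093  0.1539] deg 89.2
[{'x': 3.3, 'y': 29.7, 'z': 4.6, 'rx': -0.1288, 'ry': -0.0091, 'rz': 0.0128}, {'x': 3.7, 'y': 28.8, 'z': 8.4, 'rx': -0.1288, 'ry': -0.0091, 'rz': 0.0128}, {'x': 4.1, 'y': 27.4, 'z': 12.0, 'rx': -0.1288, 'ry': -0.0091, 'rz': 0.0128}, {'x': 4.6, 'y': 25.6, 'z': 15.3, 'rx': -0.1288, 'ry': -0.0091, 'rz': 0.0128}, {'x': 5.1, 'y': 23.4, 'z': 18.5, 'rx': -0.1288, 'ry': -0.0091, 'rz': 0.0128}, {'x': 5.5, 'y': 20.7, 'z': 21.3, 'rx': -0.1288, 'ry': -0.0091, 'rz': 0.0128}, {'x': 6.0, 'y': 17.8, 'z': 23.7, 'rx': -0.1288, 'ry': -0.0091, 'rz': 0.0128}, {'x': 6.4, 'y': 14.5, 'z': 25.7, 'rx': -0.1288, 'ry': -0.0091, 'rz': 0.0128}, {'x': 6.8, 'y': 11.0, 'z': 27.3, 'rx': -0.1288, 'ry': -0.0091, 'rz': 0.0128}, {'x': 7.2, 'y': 7.3, 'z': 28.4, 'rx': -0.1288, 'ry': -0.0091, 'rz': 0.0128}, {'x': 7.5, 'y': 3.5, 'z': 29.0, 'rx': -0.1288, 'ry': -0.0091, 'rz': 0.0128}, {'x': 7.8, 'y': -0.3, 'z': 29.2, 'rx': -0.1288, 'ry': -0.0091, 'rz': 0.0128}]
```

Call:
{"name": "jog_arm", "arguments": {"increments": [{"x": 0, "y": 30, "z": 5, "rx": -0.129, "ry": -0.009, "rz": 0.013, "hand": 20}, {"x": 1, "y": 29, "z": 8, "rx": -0.129, "ry": -0.009, "rz": 0.013, "hand": 20}, {"x": 2, "y": 27, "z": 12, "rx": -0.129, "ry": -0.009, "rz": 0.013, "hand": 20}, {"x": 3, "y": 26, "z": 15, "rx": -0.129, "ry": -0.009, "rz": 0.013, "hand": 20}, {"x": 3, "y": 23, "z": 18, "rx": -0.129, "ry": -0.009, "rz": 0.013, "hand": 20}]}}

```text
time_s: 7.15
eef_pos: [565.9, 28.0, 168.8]
ee_rot: [-0.317, -0.619, -0.257, 0.671]
force: [-0.5, 0.6, -3.5]
grip_width: 0.351
```

Call:
{"name": "jog_arm", "arguments": {"increments": [{"x": 3, "y": 21, "z": 21, "rx": -0.129, "ry": -0.009, "rz": 0.013, "hand": 20}, {"x": 3, "y": 18, "z": 24, "rx": -0.129, "ry": -0.009, "rz": 0.013, "hand": 20}, {"x": 3, "y": 14, "z": 26, "rx": -0.129, "ry": -0.009, "rz": 0.013, "hand": 20}, {"x": 4, "y": 11, "z": 27, "rx": -0.129, "ry": -0.009, "rz": 0.013, "hand": 20}]}}

```text
time_s: 7.65
eef_pos: [569.7, -90.9, 170.9]
ee_rot: [-0.486, -0.512, -0.398, 0.586]
force: [0.2, 0.6, -3.4]
grip_width: 0.353
```

Run:
```python
from h import *
R,p=tipgoal([4.2,85,140],np.radians(11))
where();print(sense()["joints"].round(2),sense()["eef_pos"])
delta(R,p,5)
```

```text
t 7.65 tip [ 55.5 169.4 174.1] pitch(down+) 9.09 yaw(->x) 22.36 roll 1.79 F_t [ 0.3  0.5 -3.4] M_t [ 0.28 -0.09 -0.05] w 30.1
[-0.29  0.47  1.44 -0.17  1.19 -0.02] [569.730754   -90.86201593 170.93476911]
shift tool [45.3 21.3 84.1] rot [-0.3848 -0.0268  0.0368] deg 22.2
[{'x': 9.1, 'y': 4.3, 'z': 16.8, 'rx': -0.077, 'ry': -0.0054, 'rz': 0.0074}, {'x': 9.2, 'y': 2.9, 'z': 17.0, 'rx': -0.077, 'ry': -0.0054, 'rz': 0.0074}, {'x': 9.3, 'y': 1.5, 'z': 17.2, 'rx': -0.077, 'ry': -0.0054, 'rz': 0.0074}, {'x': 9.4, 'y': 0.1, 'z': 17.2, 'rx': -0.077, 'ry': -0.0054, 'rz': 0.0074}, {'x': 9.5, 'y': -1.3, 'z': 17.1, 'rx': -0.077, 'ry': -0.0054, 'rz': 0.0074}]
```

Call:
{"name": "jog_arm", "arguments": {"increments": [{"x": 6, "y": 4, "z": 17, "rx": -0.09, "ry": -0.006, "rz": 0.009, "hand": 20}, {"x": 7, "y": 3, "z": 18, "rx": -0.09, "ry": -0.006, "rz": 0.009, "hand": 20}, {"x": 8, "y": 1, "z": 18, "rx": -0.09, "ry": -0.006, "rz": 0.009, "hand": 20}, {"x": 9, "y": 0, "z": 18, "rx": -0.07, "ry": -0.006, "rz": 0.007, "hand": 20}, {"x": 0, "y": 0, "z": 0, "rx": 0, "ry": 0, "rz": 0, "hand": 20}]}}

```text
time_s: 8.28
eef_pos: [571.8, -166.5, 153.1]
ee_rot: [0.578, 0.424, 0.476, -0.509]
force: [0.4, 0.5, -3.7]
grip_width: 0.352
```

Run:
```python
from h import *
R,p=tipgoal([4.2,92,100],np.radians(11))
where();print(sense()["joints"].round(2),sense()["eef_pos"])
delta(R,p,1)
im=capture("wrist");cv2.imwrite("pics/w6.png",im[:,:,::-1])
```

```text
t 8.28 tip [ 11.6 101.9 153.2] pitch(down+) 10.81 yaw(->x) 2.95 roll 0.3 F_t [ 0.5  0.4 -3.7] M_t [0.31 0.   0.02] w 30.1
[-0.41  0.5   1.45 -0.18  1.1  -0.46] [ 571.79852307 -166.5274384   153.05857345]
shift tool [53.8 -2.   0. ] rot [-0.0506 -0.0032  0.0044] deg 2.9
```

View pics/w6.png

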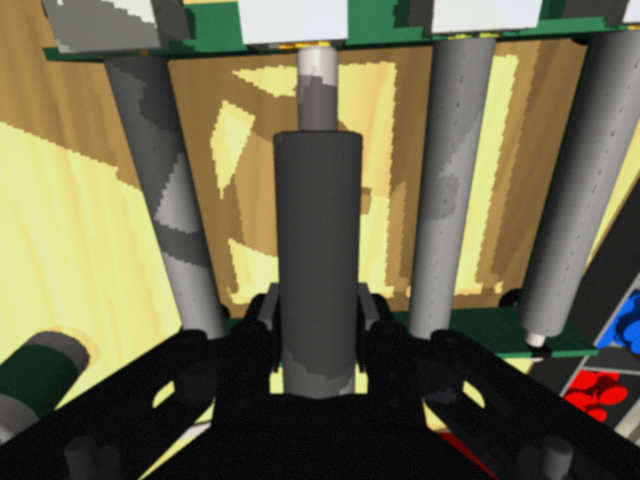

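Run:
```python
from h import *
delta(*tipgoal([4.2,92,80],np.radians(11),-.018),1)
```

```text
shift tool [73.8 -4.3 -3. ] rot [-0.0332 -0.0034  0.0005] deg 1.9
```

Call:
{"name": "jog_arm", "arguments": {"increments": [{"x": 20, "y": -2, "z": 0, "rx": -0.017, "ry": -0.002, "rz": 0, "hand": 20}, {"x": 24, "y": -2, "z": -1, "rx": -0.016, "ry": -0.002, "rz": 0, "hand": 20}, {"x": 18, "y": 0, "z": 0, "rx": 0, "ry": 0, "rz": 0, "hand": 20}, {"x": 5, "y": 0, "z": 0, "rx": 0, "ry": 0, "rz": 0, "hand": 20}, {"x": 0, "y": 0, "z": 0, "rx": 0, "ry": 0, "rz": 0, "hand": 20}]}}

```text
time_s: 8.95
eef_pos: [570.4, -177.9, 87.4]
ee_rot: [0.587, 0.413, 0.483, -0.502]
force: [-1.5, -0.2, -3.5]
grip_width: 0.347
```

Run:
```python
from h import *
where()
im=capture("wrist");cv2.imwrite("pics/w7.png",im[:,:,::-1])
crop("pics/w7.png","pics/w7c.png",230,0,410,120,4)
delta(*tipgoal([4.2,103,68],np.radians(10.5),-.018),1)
```

```text
t 8.95 tip [ 4.8 91.1 87. ] pitch(down+) 11.08 yaw(->x) 0.94 roll -0.01 F_t [-1.5  0.  -3.5] M_t [ 0.32  0.03 -0.02] w 29.6
shift tool [ 17.7  -1.1 -15.7] rot [ 0.0017  0.0105 -0.0008] deg 0.6
```

View pics/w7c.png

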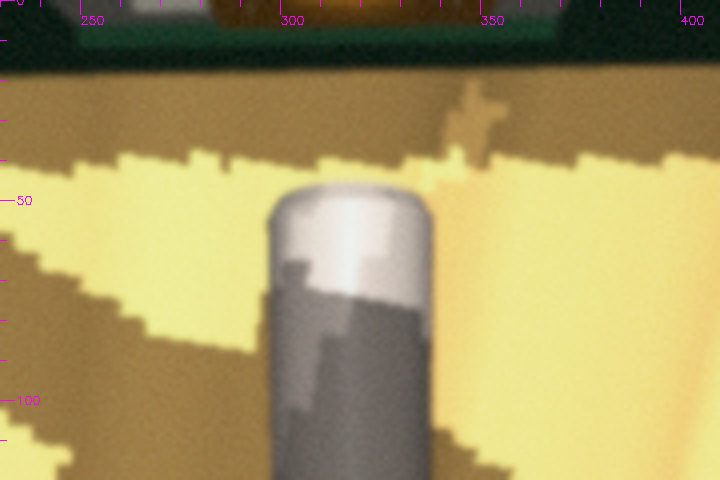

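```bash
python3 - <<'E'
from h import *
q=[-0.08,0.705,-0.078,-0.701]
R=Rn.from_quat([q[1],q[2],q[3],q[0]]).as_matrix();print(R.round(4))
o=np.array([531,325.4,48]);u=np.array([np.cos(-.22),np.sin(-.22),0]);p=np.array([557.67,319.74,28.83])
print("tip tool",R.T@(o+127*u-p),"axis tool",R.T@u)
E
sed -i 's/^TIP=.*/TIP=np.array([-18.0,0.2,-99.8])\nPG=0.0115 # roller pitch rel. tool (tip down)/' h.py
sed -i 's/R=down(ZA+dyaw,-th); return/R=down(ZA+dyaw,-th+PG); return/; s/a=ty().T@(-R\[:,2\])/a=ty().T@(R@[PG,0,-1])/' h.py
python3 - <<'E'
from h import *
where()
delta(*tipgoal([1.9,103,72],np.radians(11),-.018),1)
E
```

```text
[[ 0.0059 -0.2219 -0.975 ]
 [ 0.0022 -0.9751  0.222 ]
 [-1.     -0.0034 -0.0053]]
tip tool [-18.64040107  -0.1486575  -99.83829992] axis tool [ 0.00531625 -0.00380294 -0.99997864]
t 9.0 tip [ 4.9 90.9 86.2] pitch(down+) 11.76 yaw(->x) 0.93 roll 0.03 F_t [ 0.2  0.6 -3. ] M_t [ 0.27  0.01 -0.02] w 29.6
shift tool [ 12.9  -3.4 -14.8] rot [ 0.0017  0.0133 -0.0008] deg 0.8
```

```bash
sed -i 's/^TIP=.*/TIP=np.array([-18.6,0.1,-99.8])/; s/^PG=.*/PG=0.0055/' h.py
python3 - <<'E'
from h import *
where()
delta(*tipgoal([1.9,102,72],np.radians(11),-.018),1)
E
```

```text
t 9.0 tip [ 4.8 91.  86.8] pitch(down+) 11.42 yaw(->x) 0.93 roll 0.03 F_t [ 0.2  0.6 -3. ] M_t [ 0.27  0.01 -0.02] w 29.6
shift tool [ 13.1  -3.3 -13.7] rot [ 0.0017  0.0073 -0.0008] deg 0.4
```

Call:
{"name": "jog_arm", "arguments": {"increments": [{"x": 4, "y": -1, "z": -4, "rx": 0, "ry": 0.007, "rz": 0, "hand": 20}, {"x": 5, "y": -1.5, "z": -5, "rx": 0, "ry": 0, "rz": 0, "hand": 20}, {"x": 4, "y": -0.5, "z": -4.5, "rx": 0, "ry": 0, "rz": 0, "hand": 20}, {"x": 0, "y": 0, "z": 0, "rx": 0, "ry": 0, "rz": 0, "hand": 20}]}}

```text
time_s: 9.5
eef_pos: [565.2, -167.3, 71.2]
ee_rot: [0.585, 0.414, 0.486, -0.5]
force: [0.5, -0.4, -3.7]
grip_width: 0.353
```

Run:
```python
from h import *
where()
im=capture("wrist");cv2.imwrite("pics/w8.png",im[:,:,::-1])
crop("pics/w8.png","pics/w8c.png",230,0,410,120,4)
```

```text
t 9.5 tip [  1.3 102.4  71.1] pitch(down+) 10.95 yaw(->x) 0.89 roll -0.07 F_t [ 0.5 -0.5 -3.7] M_t [ 0.26 -0.01 -0.01] w 30.2
```

View pics/w8c.png

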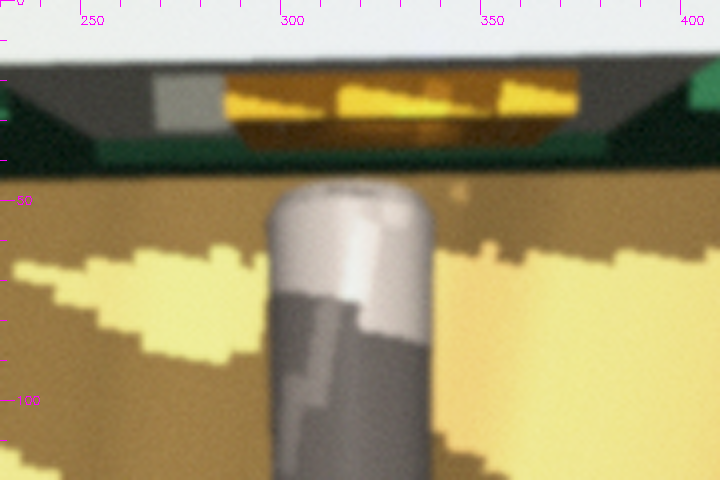

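Call:
{"name": "jog_arm", "arguments": {"increments": [{"x": 1.5, "y": 2, "z": -0.3, "rx": 0, "ry": 0, "rz": 0, "hand": 20}, {"x": 1.5, "y": 2.1, "z": -0.3, "rx": 0, "ry": 0, "rz": 0, "hand": 20}, {"x": 0, "y": 0, "z": -2, "rx": 0, "ry": 0, "rz": 0, "hand": 20}, {"x": 0, "y": 0, "z": 0, "rx": 0, "ry": 0, "rz": 0, "hand": 20}]}}

```text
time_s: 10.05
eef_pos: [569.1, -164.9, 68.2]
ee_rot: [0.585, 0.414, 0.486, -0.5]
force: [-0.3, -0.1, -4.0]
grip_width: 0.349
```

Run:
```python
from h import *
where()
im=capture("wrist");cv2.imwrite("pics/w9.png",im[:,:,::-1])
crop("pics/w9.png","pics/w9c.png",230,0,410,120,4)
im=capture("side");cv2.imwrite("pics/s9.png",im[:,:,::-1])
crop("pics/s9.png","pics/s9c.png",240,140,400,260,5)
```

```text
t 10.05 tip [  5.6 104.   68. ] pitch(down+) 10.98 yaw(->x) 0.9 roll -0.04 F_t [-0.3 -0.1 -4. ] M_t [ 0.28  0.01 -0.05] w 29.8
```

View pics/w9c.png

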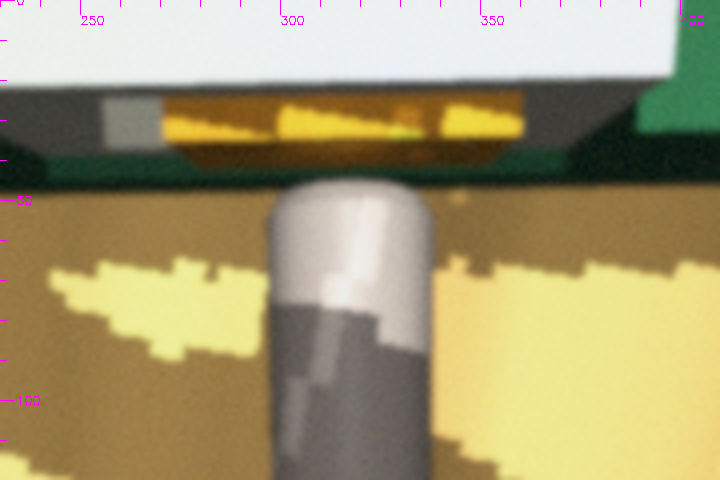

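View pics/s9c.png

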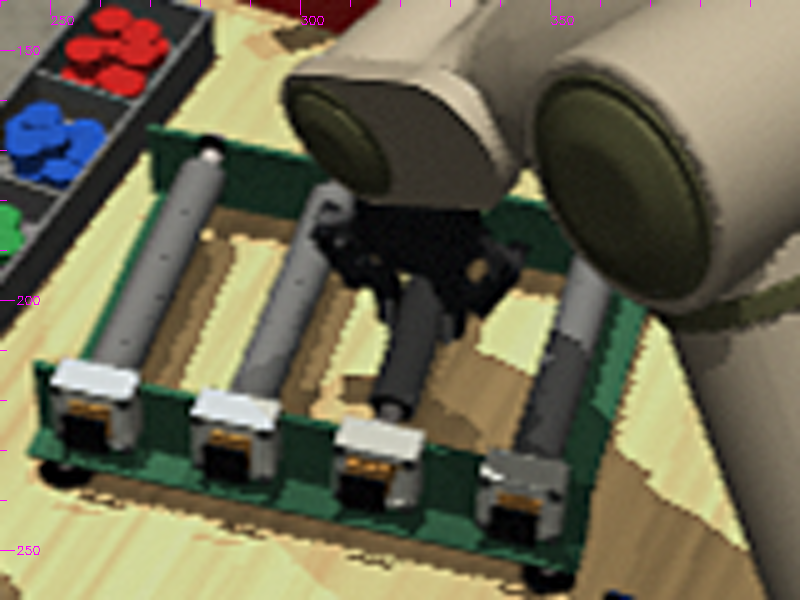

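Call:
{"name": "jog_arm", "arguments": {"increments": [{"x": -0.2, "y": -0.3, "z": -2, "rx": 0, "ry": 0, "rz": 0, "hand": 20}, {"x": -0.2, "y": 0, "z": -2, "rx": 0, "ry": 0, "rz": 0, "hand": 20}, {"x": 0, "y": 0, "z": 0, "rx": 0, "ry": 0, "rz": 0, "hand": 20}]}}

```text
time_s: 10.52
eef_pos: [568.2, -161.0, 67.9]
ee_rot: [0.585, 0.414, 0.485, -0.5]
force: [-0.3, 0.2, -3.9]
grip_width: 0.352
```

Run:
```python
from h import *
where()
```

```text
t 10.53 tip [  5.4 108.   67.7] pitch(down+) 10.98 yaw(->x) 0.91 roll -0.03 F_t [-0.2  0.3 -3.9] M_t [0.27 0.01 0.04] w 30.1
```

Call:
{"name": "jog_arm", "arguments": {"increments": [{"x": -0.1, "y": 0, "z": -1.2, "rx": 0, "ry": 0, "rz": 0, "hand": 20}, {"x": -0.1, "y": 0, "z": -1.2, "rx": 0, "ry": 0, "rz": 0, "hand": 20}, {"x": 0, "y": 0, "z": 0, "rx": 0, "ry": 0, "rz": 0, "hand": 20}]}}

```text
time_s: 10.9
eef_pos: [567.9, -158.8, 67.6]
ee_rot: [0.585, 0.414, 0.485, -0.5]
force: [-0.5, -0.2, -3.8]
grip_width: 0.353
```

Run:
```python
from h import *
where()
im=capture("wrist");cv2.imwrite("pics/w10.png",im[:,:,::-1])
crop("pics/w10.png","pics/w10c.png",230,0,410,120,4)
```

```text
t 10.9 tip [  5.5 110.3  67.4] pitch(down+) 10.98 yaw(->x) 0.91 roll -0.04 F_t [-0.5 -0.1 -3.8] M_t [ 0.36 -0.05 -0.02] w 30.1
```

View pics/w10c.png

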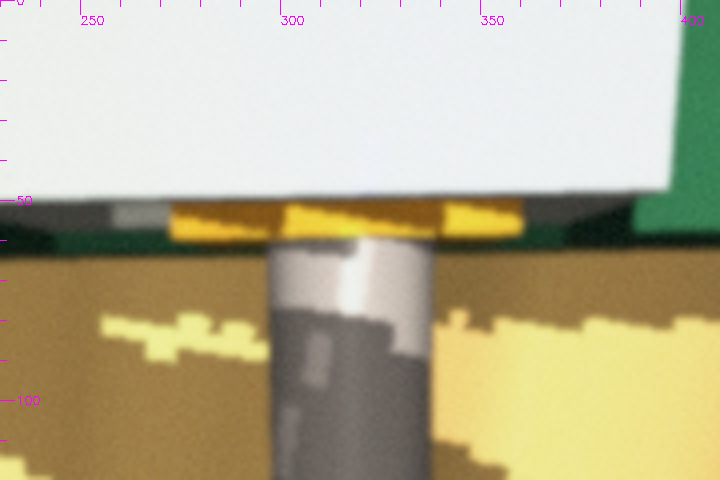

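Call:
{"name": "jog_arm", "arguments": {"increments": [{"x": -0.1, "y": -0.3, "z": -1.2, "rx": 0, "ry": 0, "rz": 0, "hand": 20}, {"x": -0.1, "y": 0, "z": -1, "rx": 0, "ry": 0, "rz": 0, "hand": 20}, {"x": 0, "y": 0, "z": 0, "rx": 0, "ry": 0, "rz": 0, "hand": 20}]}}

```text
time_s: 11.32
eef_pos: [567.2, -156.6, 67.4]
ee_rot: [0.585, 0.414, 0.485, -0.5]
force: [0.4, -0.1, -3.9]
grip_width: 0.349
```

Run:
```python
from h import *
where()
```

```text
t 11.32 tip [  5.2 112.5  67.2] pitch(down+) 10.98 yaw(->x) 0.91 roll -0.03 F_t [ 0.4 -0.1 -3.9] M_t [ 0.34 -0.01 -0.02] w 29.8
```

Call:
{"name": "jog_arm", "arguments": {"increments": [{"x": -0.1, "y": 0, "z": -1, "rx": 0, "ry": 0, "rz": 0, "hand": 20}, {"x": -0.1, "y": 0, "z": -1, "rx": 0, "ry": 0, "rz": 0, "hand": 20}, {"x": 0, "y": 0, "z": 0, "rx": 0, "ry": 0, "rz": 0, "hand": 20}]}}

```text
time_s: 11.7
eef_pos: [566.9, -154.6, 67.2]
ee_rot: [0.585, 0.414, 0.485, -0.5]
force: [0.3, 0.0, -3.1]
grip_width: 0.353
```

Run:
```python
from h import *
where()
im=capture("wrist");cv2.imwrite("pics/w11.png",im[:,:,::-1])
crop("pics/w11.png","pics/w11c.png",230,0,410,150,4)
```

```text
t 11.7 tip [  5.2 114.5  67.1] pitch(down+) 10.98 yaw(->x) 0.91 roll -0.04 F_t [ 0.3 -0.  -3.1] M_t [ 0.23 -0.01 -0.05] w 30.1
```

View pics/w11c.png

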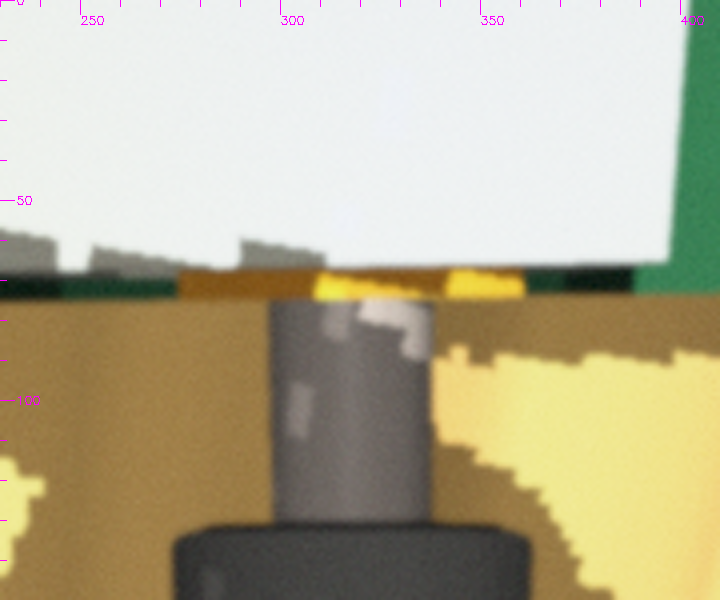

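Run:
```python
from h import *
C=cal("wrist")
for v in (73.5,74.5):
    for z in(79.5,80.1,80.7):
        p=plane(C,318,v,z);print(v,z,w2t(p).round(1))
print(w2t(plane(C,380,65.5,94)))
# check: tip predicted pixels for tube front corner
R,p,s=cur()
for q in([-18.6-7,0.1,-99.8],[-18.6,0.1,-73.8],[-18.6-16,0.1,-73.8]):print(proj(C,p+R@q))
```

```text
73.5 79.5 [  5.4 107.7  79.5]
73.5 80.1 [  5.4 107.7  80.1]
73.5 80.7 [  5.4 107.7  80.7]
74.5 79.5 [  5.4 107.4  79.5]
74.5 80.1 [  5.4 107.4  80.1]
74.5 80.7 [  5.4 107.4  80.7]
[ 22.15217463 109.33043338  94.        ]
[317.16996415  44.62702339]
[317.26243759 132.24066667]
[317.12535855 130.32938786]
```

Run:
```python
from h import *
delta(*tipgoal([5.2,115,66.7],np.radians(9.5),-.016),1)
delta(*tipgoal([5.2,116.5,66.5],np.radians(9),-.016),1)
```

```text
shift tool [ 2.8 -0.1 -1.1] rot [0.0001 0.0259 0.0006] deg 1.5
shift tool [ 3.6 -0.1 -2.8] rot [0.0001 0.0346 0.0006] deg 2.0
```

Call:
{"name": "jog_arm", "arguments": {"increments": [{"x": 0.9, "y": 0, "z": -0.3, "rx": 0, "ry": 0.0085, "rz": 0, "hand": 20}, {"x": 0.9, "y": 0, "z": -0.4, "rx": 0, "ry": 0.0085, "rz": 0, "hand": 20}, {"x": 0.9, "y": 0, "z": -0.4, "rx": 0, "ry": 0.0085, "rz": 0, "hand": 20}, {"x": 0, "y": 0, "z": 0, "rx": 0, "ry": 0, "rz": 0, "hand": 20}]}}

```text
time_s: 12.25
eef_pos: [566.8, -154.3, 64.3]
ee_rot: [0.579, 0.421, 0.493, -0.495]
force: [1.2, 0.7, -3.7]
grip_width: 0.353
```

Run:
```python
from h import *
where()
delta(*tipgoal([5.2,116.5,66.5],np.radians(9),-.016),1)
```

```text
t 12.25 tip [  5.2 114.9  66.7] pitch(down+) 9.51 yaw(->x) 0.93 roll -0.04 F_t [ 1.3  0.5 -3.7] M_t [ 0.3  -0.   -0.04] w 30.1
shift tool [ 0.8 -0.  -1.8] rot [-0.0002  0.0089  0.0007] deg 0.5
```

Call:
{"name": "jog_arm", "arguments": {"increments": [{"x": 0.4, "y": 0, "z": -0.9, "rx": 0, "ry": 0.0045, "rz": 0, "hand": 20}, {"x": 0.4, "y": 0, "z": -0.9, "rx": 0, "ry": 0.0045, "rz": 0, "hand": 20}, {"x": 0, "y": 0, "z": 0, "rx": 0, "ry": 0, "rz": 0, "hand": 20}]}}

```text
time_s: 12.62
eef_pos: [566.6, -152.5, 63.3]
ee_rot: [0.577, 0.423, 0.496, -0.493]
force: [0.2, 0.8, -3.2]
grip_width: 0.348
```

Run:
```python
from h import *
where()
im=capture("wrist");cv2.imwrite("pics/w12.png",im[:,:,::-1])
im=capture("side");cv2.imwrite("pics/s12.png",im[:,:,::-1])
im=capture("top");cv2.imwrite("pics/t12.png",im[:,:,::-1])
crop("pics/w12.png","pics/w12c.png",230,30,410,150,4)
crop("pics/s12.png","pics/s12c.png",280,190,360,250,8)
crop("pics/t12.png","pics/t12c.png",285,180,405,280,5)
```

```text
t 12.62 tip [  5.3 116.7  66.6] pitch(down+) 9.0 yaw(->x) 0.92 roll -0.03 F_t [ 0.3  0.7 -3.2] M_t [ 0.31 -0.    0.01] w 29.7
```

View pics/w12c.png

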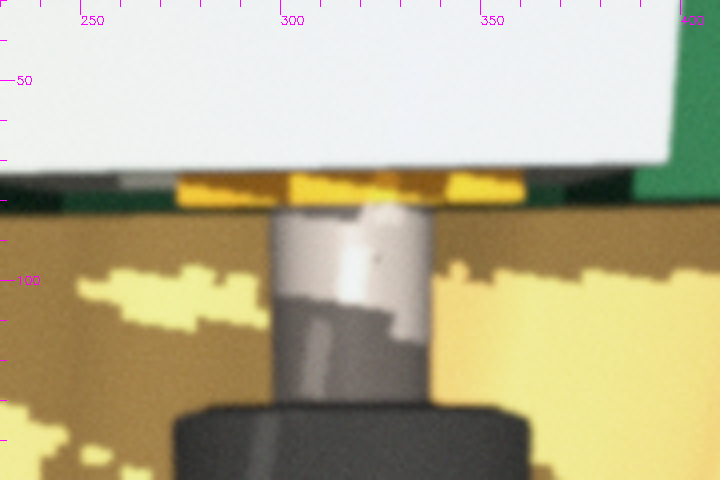

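View pics/s12c.png

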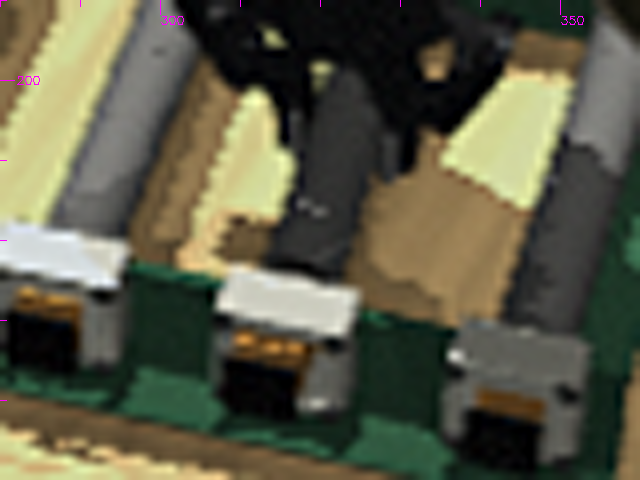

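View pics/t12c.png

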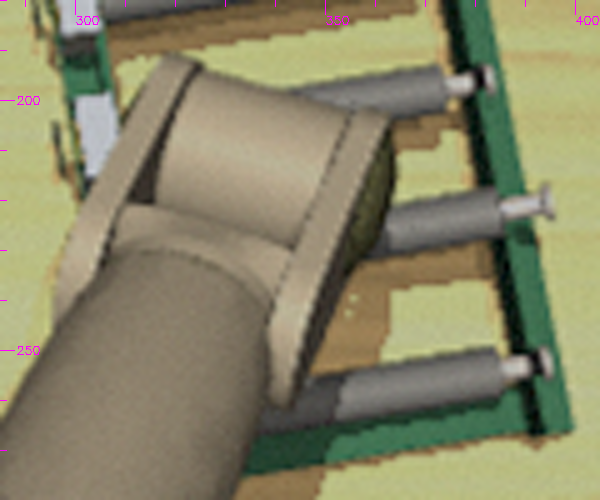

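Run:
```python
from h import *
delta(*tipgoal([5.2,119.3,66.4],np.radians(7.8),-.016),1)
```

```text
shift tool [ 2.  -0.1 -3.1] rot [-0.      0.0211  0.0005] deg 1.2
```

Call:
{"name": "jog_arm", "arguments": {"increments": [{"x": 0.4, "y": 0, "z": -1.1, "rx": 0, "ry": 0.004, "rz": 0, "hand": 20}, {"x": 0.8, "y": 0, "z": -1, "rx": 0, "ry": 0.008, "rz": 0, "hand": 20}, {"x": 0.8, "y": 0, "z": -1, "rx": 0, "ry": 0.009, "rz": 0, "hand": 20}, {"x": 0, "y": 0, "z": 0, "rx": 0, "ry": 0, "rz": 0, "hand": 20}]}}

```text
time_s: 13.28
eef_pos: [566.1, -149.8, 60.8]
ee_rot: [0.571, 0.428, 0.502, -0.489]
force: [-0.1, 0.1, -3.4]
grip_width: 0.352
```

Run:
```python
from h import *
where()
delta(*tipgoal([5.2,122,66.4],np.radians(5.5),-.016),1)
```

```text
t 13.28 tip [  5.3 119.3  66.3] pitch(down+) 7.79 yaw(->x) 0.93 roll -0.04 F_t [-0.1  0.1 -3.4] M_t [ 0.33 -0.01 -0.01] w 30.1
shift tool [ 3.5 -0.1 -3.5] rot [-0.0002  0.0399  0.0007] deg 2.3
```

Call:
{"name": "jog_arm", "arguments": {"increments": [{"x": 0.9, "y": 0, "z": -0.9, "rx": 0, "ry": 0.01, "rz": 0, "hand": 20}, {"x": 0.9, "y": 0, "z": -0.9, "rx": 0, "ry": 0.01, "rz": 0, "hand": 20}, {"x": 0.9, "y": 0, "z": -0.9, "rx": 0, "ry": 0.01, "rz": 0, "hand": 20}, {"x": 0.8, "y": 0, "z": -0.8, "rx": 0, "ry": 0.01, "rz": 0, "hand": 20}, {"x": 0, "y": 0, "z": 0, "rx": 0, "ry": 0, "rz": 0, "hand": 20}]}}

```text
time_s: 13.9
eef_pos: [565.6, -146.8, 56.9]
ee_rot: [0.561, 0.438, 0.513, -0.48]
force: [0.1, 0.2, -3.3]
grip_width: 0.354
```

Run:
```python
from h import *
where()
im=capture("top");cv2.imwrite("pics/t13.png",im[:,:,::-1])
crop("pics/t13.png","pics/t13c.png",360,190,405,250,10)
delta(*tipgoal([5.2,124,66.4],np.radians(3.5),-.016),1)
```

```text
t 13.9 tip [  5.3 122.1  66.4] pitch(down+) 5.49 yaw(->x) 0.93 roll -0.04 F_t [ 0.1  0.2 -3.3] M_t [ 0.25 -0.03  0.01] w 30.2
shift tool [ 3.4 -0.2 -2.6] rot [-0.0002  0.035   0.0007] deg 2.0
```

View pics/t13c.png

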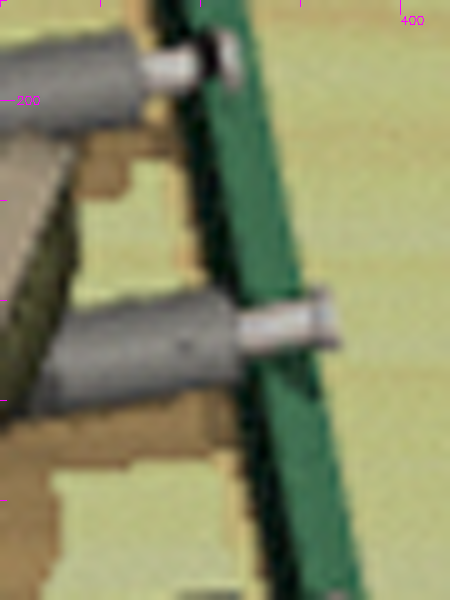

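Run:
```python
from h import *
crop("pics/top0.png","pics/t0s.png",360,190,405,250,10)
T=cal("top")
R,p,s=cur()
tip=p+R@TIP; a=-(R@[PG,0,-1])
for d in (228,236,254,259): print(d,proj(T,tip+a*d).round(1),w2t(tip+a*d).round(1))
for x in(-14,0,14):print(x,proj(T,t2w([x,-110,83])).round(1),proj(T,t2w([x,-116,83])).round(1))
```

```text
228 [383.1 222.5] [   1.7 -104.8   88.3]
236 [385.7 222.1] [   1.6 -112.8   89.1]
254 [391.6 221.1] [   1.3 -130.7   90.8]
259 [393.3 220.8] [   1.2 -135.7   91.3]
-14 [385.5 227.6] [387.4 227.2]
0 [384.6 223.1] [386.5 222.8]
14 [383.7 218.7] [385.6 218.4]
```

View pics/t0s.png

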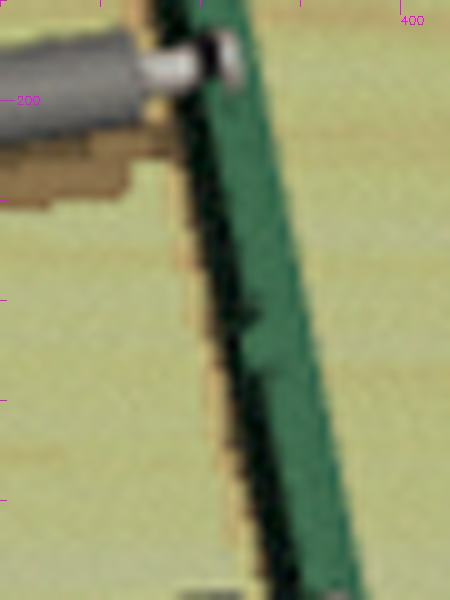

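Run:
```python
from h import *
T=cal("top")
for z in(69,77,83,89): print(z,proj(T,t2w([0,-113,z])).round(2))
print(proj(T,t2w([5,-113,83])).round(2))
```

```text
69 [384.83 223.9 ]
77 [385.25 223.36]
83 [385.57 222.96]
89 [385.89 222.55]
[385.25 221.38]
```

Call:
{"name": "jog_arm", "arguments": {"increments": [{"x": 0.9, "y": 0, "z": -0.7, "rx": 0, "ry": 0.009, "rz": 0, "hand": 20}, {"x": 0.9, "y": 0, "z": -0.7, "rx": 0, "ry": 0.009, "rz": 0, "hand": 20}, {"x": 0.8, "y": 0, "z": -0.6, "rx": 0, "ry": 0.008, "rz": 0, "hand": 20}, {"x": 0, "y": 0, "z": 0, "rx": 0, "ry": 0, "rz": 0, "hand": 20}]}}

```text
time_s: 14.45
eef_pos: [565.4, -145.0, 54.2]
ee_rot: [0.554, 0.444, 0.52, -0.474]
force: [-1.1, 0.1, -3.0]
grip_width: 0.348
```

Run:
```python
from h import *
where()
delta(*tipgoal([5.2,125,66.4],np.radians(2.5),-.016),1)
```

```text
t 14.45 tip [  5.4 123.6  66.3] pitch(down+) 4.01 yaw(->x) 0.93 roll -0.03 F_t [-1.   0.3 -3. ] M_t [ 0.22 -0.04  0.  ] w 29.8
shift tool [ 2.5 -0.2 -2. ] rot [-0.0003  0.0263  0.0006] deg 1.5
```

Call:
{"name": "jog_arm", "arguments": {"increments": [{"x": 0.9, "y": 0, "z": -0.6, "rx": 0, "ry": 0.009, "rz": 0, "hand": 20}, {"x": 0.8, "y": 0, "z": -0.5, "rx": 0, "ry": 0.008, "rz": 0, "hand": 20}, {"x": 0, "y": 0, "z": 0, "rx": 0, "ry": 0, "rz": 0, "hand": 20}]}}

```text
time_s: 14.82
eef_pos: [565.1, -144.3, 52.6]
ee_rot: [0.55, 0.448, 0.525, -0.47]
force: [-2.6, -1.9, 0.2]
grip_width: 0.354
```

Run:
```python
from h import *
where()
im=capture("top");cv2.imwrite("pics/t14.png",im[:,:,::-1])
crop("pics/t14.png","pics/t14c.png",360,190,405,250,10)
delta(*tipgoal([5.2,125,66.4],np.radians(1.5),-.016),1)
```

```text
t 14.82 tip [  5.3 124.1  66.4] pitch(down+) 3.05 yaw(->x) 0.95 roll -0.04 F_t [-2.9 -1.5  0.2] M_t [-0.03  0.36 -0.23] w 30.3
shift tool [ 2.7 -0.1 -1.4] rot [-0.0005  0.0272  0.0007] deg 1.6
```

View pics/t14c.png

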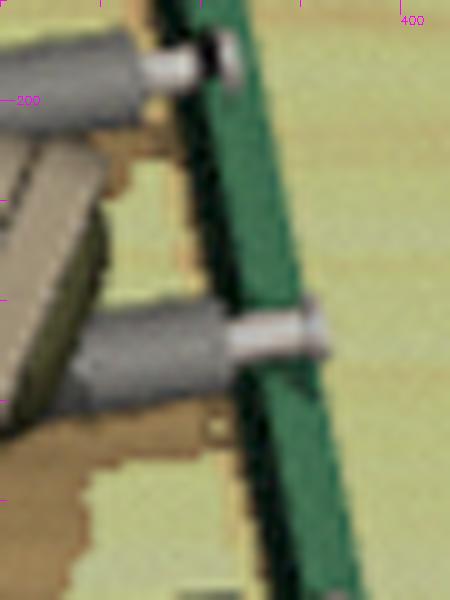

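Call:
{"name": "jog_arm", "arguments": {"increments": [{"x": -0.2, "y": -0.3, "z": 0, "rx": 0.003, "ry": -0.002, "rz": 0, "hand": 20}, {"x": 0, "y": -0.3, "z": 0, "rx": 0.0035, "ry": 0, "rz": 0, "hand": 20}, {"x": 0, "y": 0, "z": 0, "rx": 0, "ry": 0, "rz": 0, "hand": 20}]}}

```text
time_s: 15.25
eef_pos: [564.7, -143.9, 52.6]
ee_rot: [0.549, 0.449, 0.523, -0.472]
force: [-0.3, 0.0, -3.7]
grip_width: 0.354
```

Run:
```python
from h import *
where()
```

```text
t 15.25 tip [  5.5 124.6  66.3] pitch(down+) 3.15 yaw(->x) 1.28 roll -0.01 F_t [-0.3  0.1 -3.7] M_t [ 0.26  0.03 -0.02] w 30.3
```

Free again. Continue lowering.

Call:
{"name": "jog_arm", "arguments": {"increments": [{"x": 0.7, "y": 0, "z": -0.3, "rx": 0, "ry": 0.007, "rz": 0, "hand": 20}, {"x": 0.7, "y": 0, "z": -0.3, "rx": 0, "ry": 0.007, "rz": 0, "hand": 20}, {"x": 0, "y": 0, "z": 0, "rx": 0, "ry": 0, "rz": 0, "hand": 20}]}}

```text
time_s: 15.62
eef_pos: [564.6, -143.6, 51.2]
ee_rot: [0.545, 0.453, 0.527, -0.469]
force: [0.3, 0.9, -2.5]
grip_width: 0.349
```

Run:
```python
from h import *
where()
```

```text
t 15.62 tip [  5.5 124.7  66.2] pitch(down+) 2.34 yaw(->x) 1.31 roll -0.01 F_t [ 0.4  0.8 -2.5] M_t [ 0.23  0.03 -0.01] w 29.8
```

Call:
{"name": "jog_arm", "arguments": {"increments": [{"x": 0.7, "y": 0, "z": -0.3, "rx": 0, "ry": 0.007, "rz": 0, "hand": 20}, {"x": 0.7, "y": 0, "z": -0.3, "rx": 0, "ry": 0.007, "rz": 0, "hand": 20}, {"x": 0, "y": 0, "z": 0, "rx": 0, "ry": 0, "rz": 0, "hand": 20}]}}

```text
time_s: 16.0
eef_pos: [564.5, -143.1, 49.8]
ee_rot: [0.542, 0.456, 0.53, -0.466]
force: [-0.8, 0.5, -2.5]
grip_width: 0.349
```

Run:
```python
from h import *
where()
```

```text
t 16.0 tip [  5.5 125.   66.3] pitch(down+) 1.54 yaw(->x) 1.31 roll -0.01 F_t [-0.7  0.6 -2.5] M_t [0.19 0.03 0.07] w 29.8
```

Call:
{"name": "jog_arm", "arguments": {"increments": [{"x": 0.6, "y": 0, "z": -0.2, "rx": 0, "ry": 0.006, "rz": 0, "hand": 20}, {"x": 0.4, "y": 0, "z": -0.1, "rx": 0, "ry": 0.004, "rz": 0, "hand": 20}, {"x": 0, "y": 0, "z": 0, "rx": 0, "ry": 0, "rz": 0, "hand": 20}]}}

```text
time_s: 16.38
eef_pos: [564.5, -142.8, 49.2]
ee_rot: [0.539, 0.458, 0.533, -0.464]
force: [-2.5, 1.0, 2.2]
grip_width: 0.347
```

Run:
```python
from h import *
where()
im=capture("top");cv2.imwrite("pics/t15.png",im[:,:,::-1])
crop("pics/t15.png","pics/t15c.png",360,190,405,250,10)
im=capture("wrist");cv2.imwrite("pics/w15.png",im[:,:,::-1])
crop("pics/w15.png","pics/w15c.png",230,30,410,150,4)
```

```text
t 16.38 tip [  5.5 125.1  66.7] pitch(down+) 0.99 yaw(->x) 1.29 roll 0.0 F_t [-2.3  1.4  2.2] M_t [ 0.29  0.32 -0.03] w 29.6
```

View pics/t15c.png

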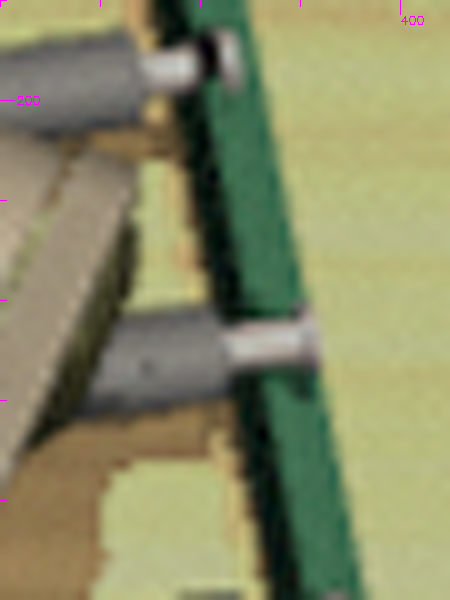

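View pics/w15c.png

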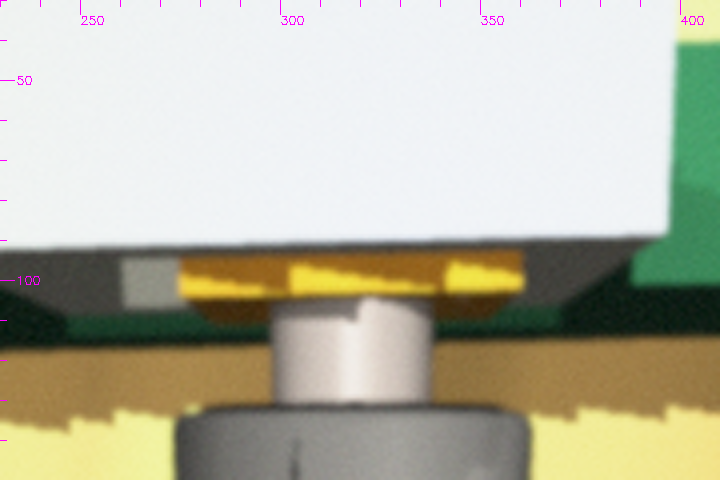

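Call:
{"name": "jog_arm", "arguments": {"increments": [{"x": -0.5, "y": -0.6, "z": 0, "rx": 0, "ry": 0, "rz": 0, "hand": 20}, {"x": 0, "y": 0, "z": 0, "rx": 0, "ry": 0, "rz": 0, "hand": 20}]}}

```text
time_s: 16.73
eef_pos: [564.0, -142.8, 49.3]
ee_rot: [0.539, 0.458, 0.533, -0.464]
force: [0.4, -1.1, -0.4]
grip_width: 0.35
```

Run:
```python
from h import *
where()
```

```text
t 16.73 tip [  5.1 125.2  66.7] pitch(down+) 0.99 yaw(->x) 1.31 roll 0.02 F_t [ 0.2 -1.1 -0.4] M_t [ 0.18 -0.16 -0.04] w 29.9
```

Call:
{"name": "jog_arm", "arguments": {"increments": [{"x": 0.3, "y": 0, "z": 0, "rx": 0, "ry": 0.005, "rz": 0, "hand": 20}, {"x": 0, "y": 0, "z": 0, "rx": 0, "ry": 0, "rz": 0, "hand": 20}]}}

```text
time_s: 16.98
eef_pos: [564.0, -142.8, 49.2]
ee_rot: [0.538, 0.46, 0.534, -0.463]
force: [0.6, 1.4, 2.1]
grip_width: 0.349
```

Run:
```python
from h import *
where()
```

```text
t 16.98 tip [  5.  125.1  67.2] pitch(down+) 0.69 yaw(->x) 1.3 roll 0.01 F_t [0.9 1.3 2.1] M_t [ 0.31 -0.04 -0.03] w 29.8
```

Call:
{"name": "jog_arm", "arguments": {"increments": [{"x": 0, "y": 0, "z": 0, "rx": 0, "ry": 0.005, "rz": 0, "hand": 20}, {"x": 0, "y": 0, "z": 0, "rx": 0, "ry": 0, "rz": 0, "hand": 20}]}}

```text
time_s: 17.23
eef_pos: [564.0, -142.7, 49.2]
ee_rot: [0.537, 0.461, 0.536, -0.461]
force: [0.4, 3.2, 3.6]
grip_width: 0.348
```

Run:
```python
from h import *
where()
im=capture("top");cv2.imwrite("pics/t16.png",im[:,:,::-1])
crop("pics/t16.png","pics/t16c.png",360,190,405,250,10)
im=capture("side");cv2.imwrite("pics/s16.png",im[:,:,::-1])
crop("pics/s16.png","pics/s16c.png",290,150,390,240,7)
```

```text
t 17.23 tip [  5.  125.1  67.7] pitch(down+) 0.4 yaw(->x) 1.29 roll 0.01 F_t [0.9 3.  3.6] M_t [ 0.41 -0.17 -0.04] w 29.7
```

View pics/t16c.png

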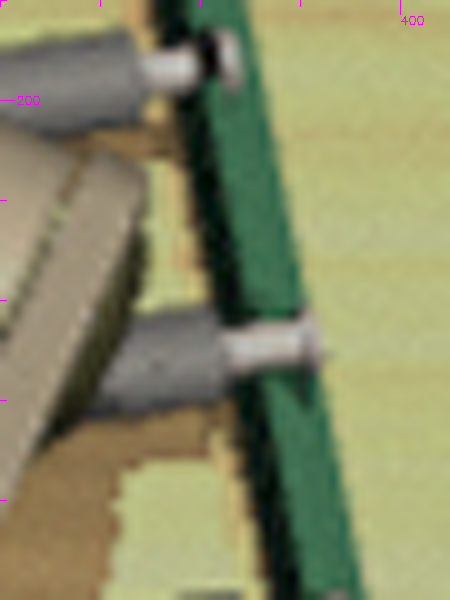

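View pics/s16c.png

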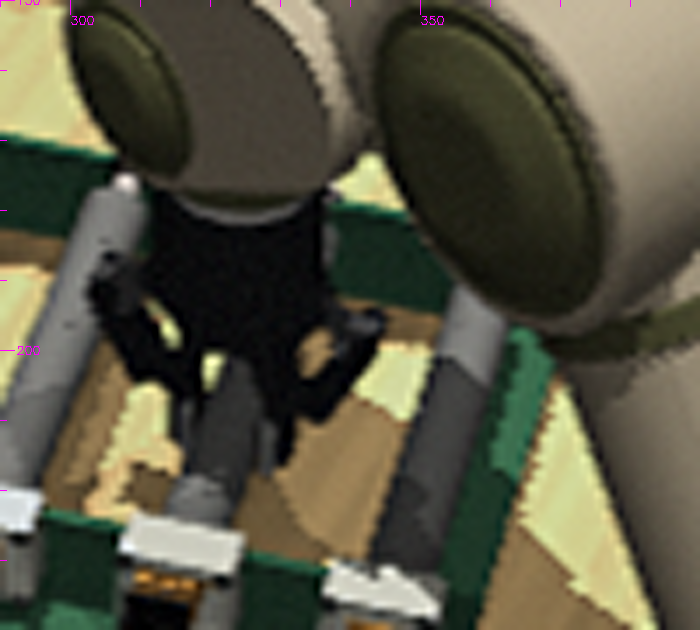

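Call:
{"name": "jog_arm", "arguments": {"increments": [{"x": -0.4, "y": 0, "z": 0, "rx": 0, "ry": -0.002, "rz": 0, "hand": 20}, {"x": 0, "y": 0, "z": 0, "rx": 0, "ry": 0, "rz": 0, "hand": 20}], "force": 30}}

```text
time_s: 17.58
eef_pos: [563.9, -142.9, 49.3]
ee_rot: [0.537, 0.46, 0.535, -0.462]
force: [2.0, 1.3, 0.2]
grip_width: 0.348
```

Run:
```python
from h import *
where()
```

```text
t 17.57 tip [  4.9 125.   67.5] pitch(down+) 0.54 yaw(->x) 1.3 roll -0.01 F_t [2.2 1.  0.2] M_t [ 0.22 -0.37 -0.09] w 29.7
```

Call:
{"name": "jog_arm", "arguments": {"increments": [{"x": -0.2, "y": 0.2, "z": 0, "rx": 0, "ry": 0, "rz": 0, "hand": 20}, {"x": 0, "y": 0, "z": 0, "rx": 0, "ry": 0, "rz": 0, "hand": 36}, {"x": 0, "y": 0, "z": 0, "rx": 0, "ry": 0, "rz": 0, "hand": 36}, {"x": 0, "y": 0, "z": 0, "rx": 0, "ry": 0, "rz": 0, "hand": 36}], "force": 30}}

```text
time_s: 18.08
eef_pos: [564.0, -142.9, 49.7]
ee_rot: [0.537, 0.46, 0.535, -0.462]
force: [-0.0, 0.1, 0.3]
grip_width: 0.418
```

Run:
```python
from h import *
where()
im=capture("wrist");cv2.imwrite("pics/w17.png",im[:,:,::-1])
im=capture("top");cv2.imwrite("pics/t17.png",im[:,:,::-1])
crop("pics/t17.png","pics/t17c.png",360,190,405,250,10)
```

```text
t 18.07 tip [  5.  125.   67.9] pitch(down+) 0.53 yaw(->x) 1.29 roll -0.02 F_t [0.  0.1 0.3] M_t [-0.01  0.05  0.04] w 35.7
```

View pics/w17.png

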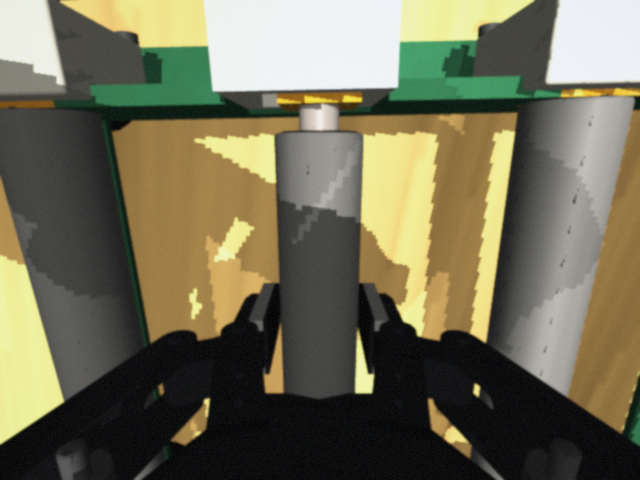

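View pics/t17c.png

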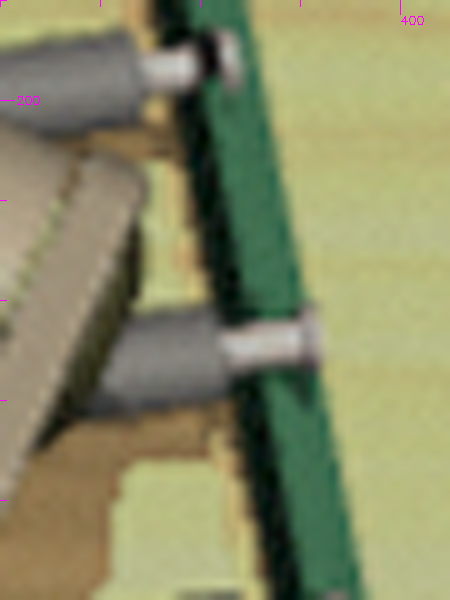

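Call:
{"name": "jog_arm", "arguments": {"increments": [{"x": 0, "y": 0, "z": 0, "rx": 0, "ry": 0, "rz": 0, "hand": 31}, {"x": 0, "y": 0, "z": 0, "rx": 0, "ry": 0, "rz": 0, "hand": 22}, {"x": 0, "y": 0, "z": 0, "rx": 0, "ry": 0, "rz": 0, "hand": 22}], "force": 30}}

```text
time_s: 18.55
eef_pos: [564.1, -142.8, 49.8]
ee_rot: [0.537, 0.46, 0.535, -0.462]
force: [-1.6, 1.6, 2.5]
grip_width: 0.363
```

Run:
```python
from h import *
where()
C=cal("wrist")
# remaining gap estimate: bush front plane vs tube face
for q in([-18.6,0.1,-73.8],):
  R,p,s=cur();print(proj(C,p+R@q), w2t(p+R@np.array(q)))
crop("pics/w17.png","pics/w17c.png",230,50,410,170,4)
```

```text
t 18.55 tip [  5.1 125.   68. ] pitch(down+) 0.54 yaw(->x) 1.29 roll -0.0 F_t [-1.3  1.9  2.5] M_t [0.03 0.13 0.04] w 31.0
[317.28542539 132.67955649] [ 4.54801126 99.02026444 68.14053187]
```

View pics/w17c.png

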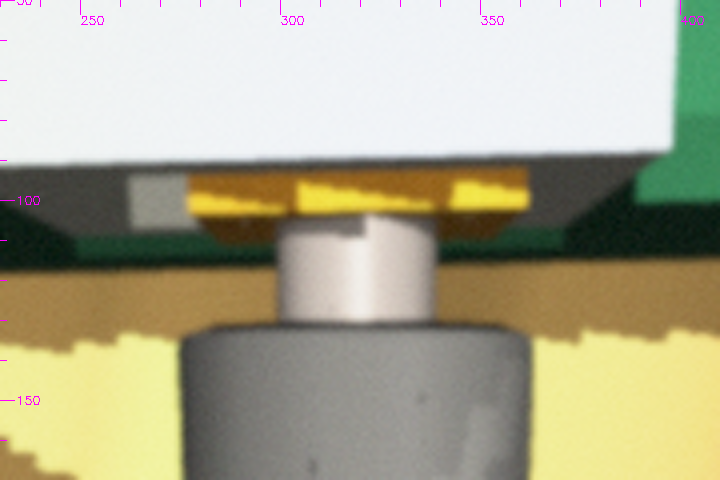

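Call:
{"name": "jog_arm", "arguments": {"increments": [{"x": 0, "y": 0, "z": -1.5, "rx": 0, "ry": 0, "rz": 0, "hand": 22}, {"x": 0, "y": 0, "z": -1.5, "rx": 0, "ry": 0, "rz": 0, "hand": 22}, {"x": 0, "y": 0, "z": -1.5, "rx": 0, "ry": 0, "rz": 0, "hand": 22}, {"x": 0, "y": 0, "z": 0, "rx": 0, "ry": 0, "rz": 0, "hand": 22}], "force": 30}}

```text
time_s: 19.05
eef_pos: [563.5, -138.3, 49.8]
ee_rot: [0.537, 0.46, 0.535, -0.462]
force: [-0.1, -1.9, 2.6]
grip_width: 0.362
```

Run:
```python
from h import *
where()
```

```text
t 19.05 tip [  5.3 129.6  68. ] pitch(down+) 0.53 yaw(->x) 1.29 roll 0.0 F_t [-0.5 -1.8  2.6] M_t [-0.17 -0.04 -0.02] w 30.9
```

Call:
{"name": "jog_arm", "arguments": {"increments": [{"x": 0, "y": 0, "z": -1.2, "rx": 0, "ry": 0, "rz": 0, "hand": 22}, {"x": 0, "y": 0, "z": -1.2, "rx": 0, "ry": 0, "rz": 0, "hand": 22}, {"x": 0, "y": 0, "z": -0.8, "rx": 0, "ry": 0, "rz": 0, "hand": 22}, {"x": 0, "y": 0, "z": 0, "rx": 0, "ry": 0, "rz": 0, "hand": 22}], "force": 30}}

```text
time_s: 19.55
eef_pos: [563.0, -135.1, 49.8]
ee_rot: [0.537, 0.46, 0.535, -0.462]
force: [0.3, -2.9, 3.7]
grip_width: 0.362
```

Run:
```python
from h import *
where()
im=capture("wrist");cv2.imwrite("pics/w18.png",im[:,:,::-1])
crop("pics/w18.png","pics/w18c.png",230,50,410,170,4)
im=capture("top");cv2.imwrite("pics/t18.png",im[:,:,::-1])
crop("pics/t18.png","pics/t18c.png",360,190,405,250,10)
```

```text
t 19.55 tip [  5.3 132.8  68. ] pitch(down+) 0.53 yaw(->x) 1.29 roll 0.0 F_t [-0.2 -2.9  3.7] M_t [-0.42  0.05  0.02] w 30.9
```

View pics/w18c.png

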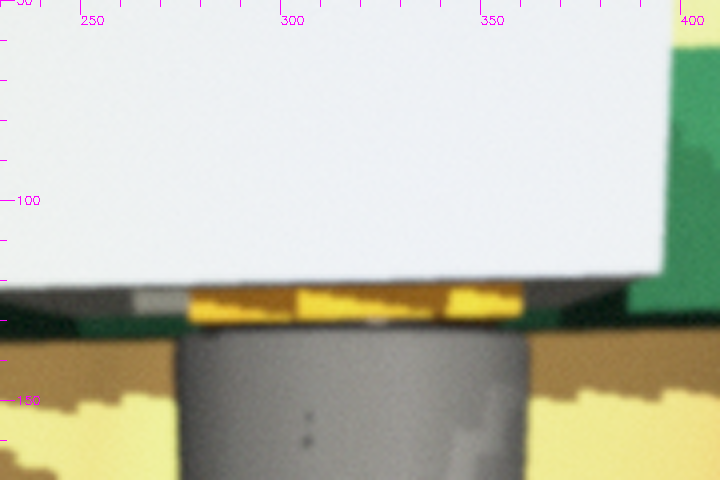

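View pics/t18c.png

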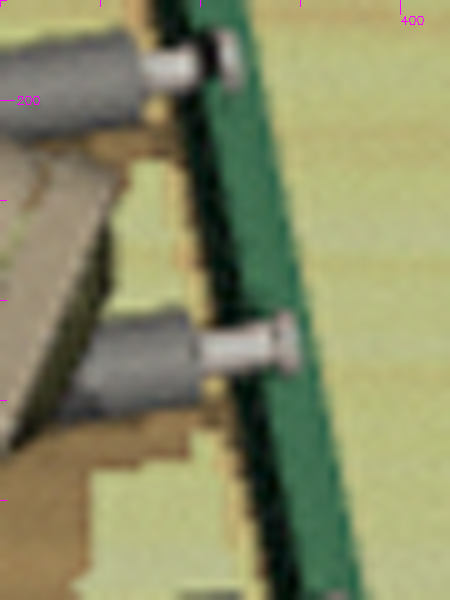

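Call:
{"name": "jog_arm", "arguments": {"increments": [{"x": -0.3, "y": 0, "z": -0.8, "rx": 0, "ry": 0, "rz": 0, "hand": 22}, {"x": 0, "y": 0, "z": -0.7, "rx": 0, "ry": 0, "rz": 0, "hand": 22}, {"x": 0, "y": 0, "z": 0, "rx": 0, "ry": 0, "rz": 0, "hand": 22}], "force": 30}}

```text
time_s: 20.02
eef_pos: [562.8, -134.4, 49.8]
ee_rot: [0.537, 0.46, 0.535, -0.462]
force: [1.7, -6.4, -0.1]
grip_width: 0.365
```

Run:
```python
from h import *
where()
```

```text
t 20.02 tip [  5.3 133.6  67.9] pitch(down+) 0.6 yaw(->x) 1.3 roll -0.0 F_t [ 0.6 -6.6 -0.1] M_t [-1.09 -0.09  0.01] w 31.1
```

Call:
{"name": "jog_arm", "arguments": {"increments": [{"x": 0, "y": 0, "z": -0.4, "rx": 0, "ry": 0, "rz": 0, "hand": 22}, {"x": 0, "y": 0, "z": 0, "rx": 0, "ry": 0, "rz": 0, "hand": 22}], "force": 30}}

```text
time_s: 20.27
eef_pos: [562.8, -134.4, 49.8]
ee_rot: [0.538, 0.46, 0.535, -0.462]
force: [1.9, -8.9, 0.3]
grip_width: 0.363
```

Run:
```python
from h import *
where()
im=capture("wrist");cv2.imwrite("pics/w19.png",im[:,:,::-1])
crop("pics/w19.png","pics/w19c.png",230,50,410,170,4)
```

```text
t 20.27 tip [  5.3 133.6  67.9] pitch(down+) 0.64 yaw(->x) 1.3 roll 0.01 F_t [ 0.4 -9.1  0.3] M_t [-1.38 -0.01  0.03] w 31.0
```

View pics/w19c.png

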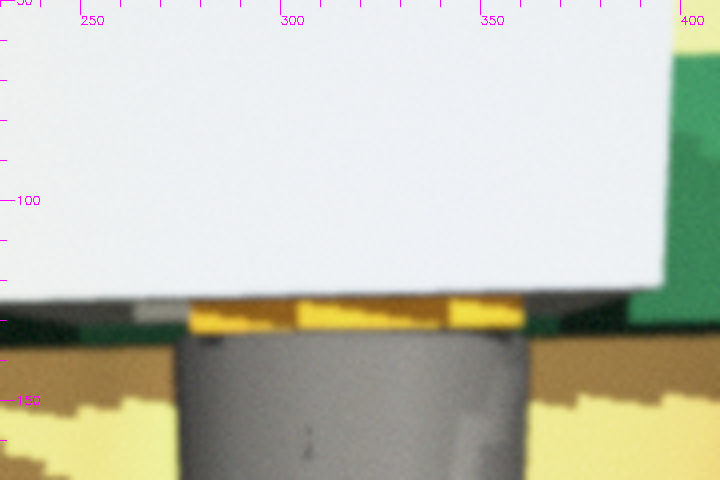

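Call:
{"name": "jog_arm", "arguments": {"increments": [{"x": 0, "y": 0, "z": 0.9, "rx": 0, "ry": 0, "rz": 0, "hand": 22}, {"x": 0, "y": 0, "z": 0, "rx": 0, "ry": 0, "rz": 0, "hand": 40}, {"x": 0, "y": 0, "z": 0, "rx": 0, "ry": 0, "rz": 0, "hand": 60}, {"x": 0, "y": 0, "z": 0, "rx": 0, "ry": 0, "rz": 0, "hand": 60}, {"x": 0, "y": 0, "z": 0, "rx": 0, "ry": 0, "rz": 0, "hand": 60}]}}

```text
time_s: 20.95
eef_pos: [562.6, -134.0, 49.8]
ee_rot: [0.537, 0.46, 0.535, -0.462]
force: [-0.1, -0.3, -0.1]
grip_width: 0.698
```

Run:
```python
from h import *
where()
im=capture("wrist");cv2.imwrite("pics/w20.png",im[:,:,::-1])
```

```text
t 20.95 tip [  5.2 133.9  68.1] pitch(down+) 0.51 yaw(->x) 1.29 roll -0.03 F_t [-0.1 -0.3 -0.1] M_t [-0.03 -0.04  0.02] w 59.6
```

View pics/w20.png

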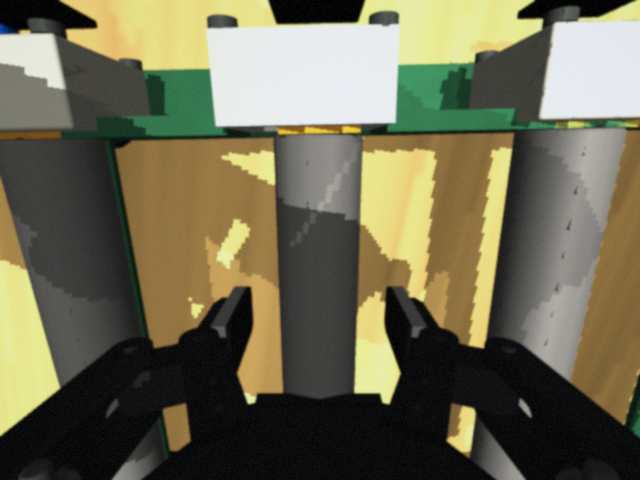

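Fingers clear on both sides of the tube (gaps at u 250-280 and 358-388), tube against the bush. Retreat straight up.

Call:
{"name": "jog_arm", "arguments": {"increments": [{"x": -10, "y": 0, "z": 0, "rx": 0, "ry": 0, "rz": 0, "hand": 65}, {"x": -25, "y": 0, "z": 0, "rx": 0, "ry": 0, "rz": 0, "hand": 65}, {"x": -40, "y": 0, "z": 0, "rx": 0, "ry": 0, "rz": 0, "hand": 65}, {"x": -50, "y": 0, "z": 0, "rx": 0, "ry": 0, "rz": 0, "hand": 65}, {"x": -50, "y": 0, "z": 0, "rx": 0, "ry": 0, "rz": 0, "hand": 65}]}}

```text
time_s: 21.62
eef_pos: [562.4, -133.4, 227.3]
ee_rot: [0.537, 0.46, 0.535, -0.462]
force: [1.1, -0.5, -0.1]
grip_width: 0.761
```

Call:
{"name": "jog_arm", "arguments": {"increments": [{"x": -10, "y": -50, "z": 0, "rx": 0, "ry": 0, "rz": 0, "hand": 65}, {"x": 0, "y": -55, "z": 0, "rx": 0, "ry": 0, "rz": 0, "hand": 65}, {"x": 0, "y": -55, "z": 0, "rx": 0, "ry": 0, "rz": 0, "hand": 65}, {"x": 0, "y": -40, "z": 0, "rx": 0, "ry": 0, "rz": 0, "hand": 65}, {"x": 0, "y": 0, "z": 0, "rx": 0, "ry": 0, "rz": 0, "hand": 65}]}}

```text
time_s: 22.25
eef_pos: [363.5, -163.6, 236.0]
ee_rot: [0.537, 0.461, 0.534, -0.463]
force: [-0.4, 0.4, 0.8]
grip_width: 0.759
```

Run:
```python
from h import *
where()
for n in("side","top"):
    im=capture(n);cv2.imwrite(f"pics/{n}21.png",im[:,:,::-1])
crop("pics/top21.png","pics/t21c.png",285,145,405,290,4)
crop("pics/side21.png","pics/s21c.png",240,160,380,260,5)
```

```text
t 22.25 tip [-195.8  139.   254.1] pitch(down+) 0.61 yaw(->x) 1.42 roll 0.05 F_t [-0.4  0.4  0.8] M_t [-0.04  0.01  0.01] w 64.8
```

View pics/t21c.png

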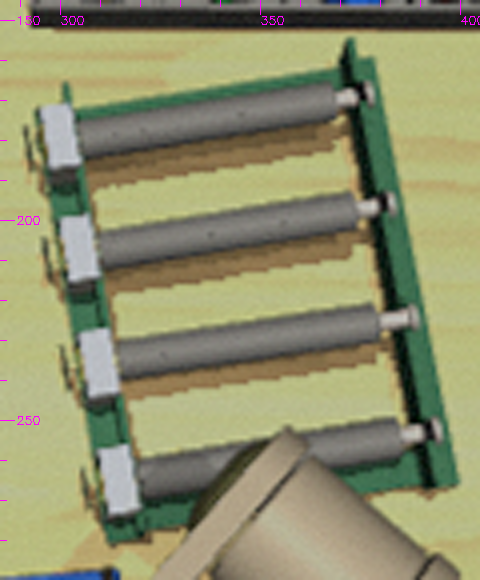

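View pics/s21c.png

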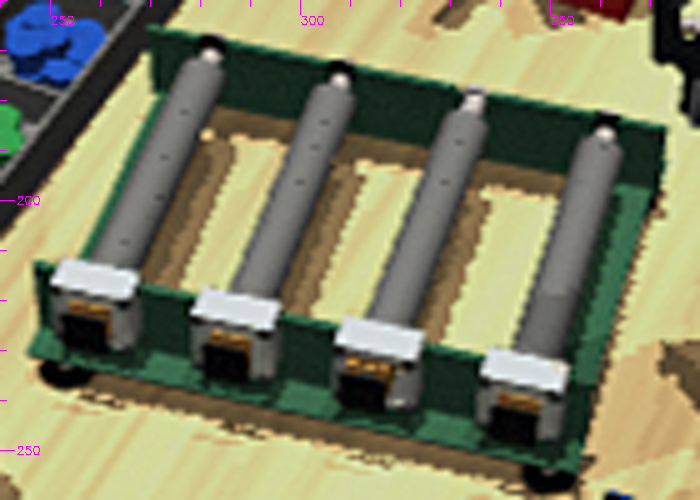

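Run:
```python
from h import *
crop("pics/side21.png","pics/s21d.png",298,165,370,200,11)
S=cal("side")
T=cal("top")
for x in(90,0,-90): print(x,proj(S,t2w([x,-92,70])).round(1),proj(S,t2w([x,-113,69.25])).round(1),proj(S,t2w([x,-113,72.25])).round(1))
```

```text
90 [305.7 179.5] [307.4 175.5] [307.4 174.8]
0 [332.2 184.7] [333.7 180.6] [333.7 179.9]
-90 [359.  189.9] [360.3 185.8] [360.4 185.1]
```

View pics/s21d.png

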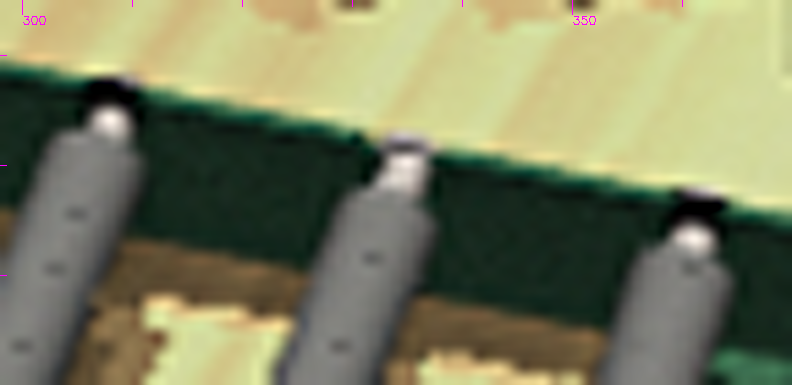

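```bash
cat >> h.py <<'E'
def camgoal2(C,th,p=TR):
    M=ty(p); f=M@[0,-np.cos(th),-np.sin(th)]; d=M@[0,-np.sin(th),np.cos(th)]
    Rc=np.stack([np.cross(d,f),d,f],1); T=get_calibration("wrist")["T_tool_cam"]
    Rg=Rc@T[:3,:3].T; return Rg,t2w(C,p)-Rg@T[:3,3]
E
python3 - <<'E'
from h import *
R,p=camgoal2([0,50,240],np.radians(46));print(p,w2t(p))
delta(R,p,6)
E
```

```text
[ 578.78579122 -245.84157084  146.15467231] [ -0.47608122 -78.83376888 146.15467231]
shift tool [ 90.3 198.8 112.7] rot [-0.0225 -0.4849  0.0048] deg 27.8
[{'x': 15.0, 'y': 33.1, 'z': 18.8, 'rx': -0.0038, 'ry': -0.0808, 'rz': 0.0008}, {'x': 16.5, 'y': 33.0, 'z': 17.6, 'rx': -0.0038, 'ry': -0.0808, 'rz': 0.0008}, {'x': 17.9, 'y': 33.0, 'z': 16.4, 'rx': -0.0038, 'ry': -0.0808, 'rz': 0.0008}, {'x': 19.2, 'y': 32.9, 'z': 15.0, 'rx': -0.0038, 'ry': -0.0808, 'rz': 0.0008}, {'x': 20.4, 'y': 32.8, 'z': 13.5, 'rx': -0.0038, 'ry': -0.0808, 'rz': 0.0008}, {'x': 21.5, 'y': 32.8, 'z': 11.9, 'rx': -0.0038, 'ry': -0.0808, 'rz': 0.0008}]
```

Call:
{"name": "jog_arm", "arguments": {"increments": [{"x": 8, "y": 40, "z": 22, "rx": -0.005, "ry": -0.1, "rz": 0, "hand": 65}, {"x": 12, "y": 40, "z": 22, "rx": -0.005, "ry": -0.1, "rz": 0, "hand": 65}, {"x": 16, "y": 40, "z": 20, "rx": -0.005, "ry": -0.1, "rz": 0, "hand": 65}, {"x": 20, "y": 40, "z": 18, "rx": -0.005, "ry": -0.1, "rz": 0, "hand": 65}, {"x": 22, "y": 39, "z": 16, "rx": 0, "ry": -0.085, "rz": 0, "hand": 65}]}}

```text
time_s: 22.98
eef_pos: [582.2, -244.2, 177.0]
ee_rot: [0.656, 0.33, 0.394, -0.553]
force: [-1.0, -1.3, 0.8]
grip_width: 0.762
```

Call:
{"name": "jog_arm", "arguments": {"increments": [{"x": 0, "y": 0, "z": 0, "rx": 0, "ry": 0, "rz": 0, "hand": 65}, {"x": 0, "y": 0, "z": 0, "rx": 0, "ry": 0, "rz": 0, "hand": 65}]}}

```text
time_s: 23.22
eef_pos: [579.8, -244.2, 177.8]
ee_rot: [0.655, 0.331, 0.395, -0.553]
force: [0.1, 0.6, 0.2]
grip_width: 0.76
```

Run:
```python
from h import *
where()
import pickle
C=cal("wrist");im=capture("wrist");cv2.imwrite("pics/w22.png",im[:,:,::-1]);pickle.dump(C,open("w22.pkl","wb"))
for x in(90,0,-90):print(proj(C,t2w([x,-92,70])).round(1),proj(C,t2w([x,-113,83])).round(1))
```

```text
t 23.23 tip [  1.   19.5 147.4] pitch(down+) 28.27 yaw(->x) 0.01 roll -0.25 F_t [0.2 0.6 0.2] M_t [ 0.2   0.06 -0.01] w 64.9
[440.  189.9] [437.5 223.3]
[317.2 189.9] [317.2 223.1]
[194.7 189.8] [197.2 223. ]
```

View pics/w22.png

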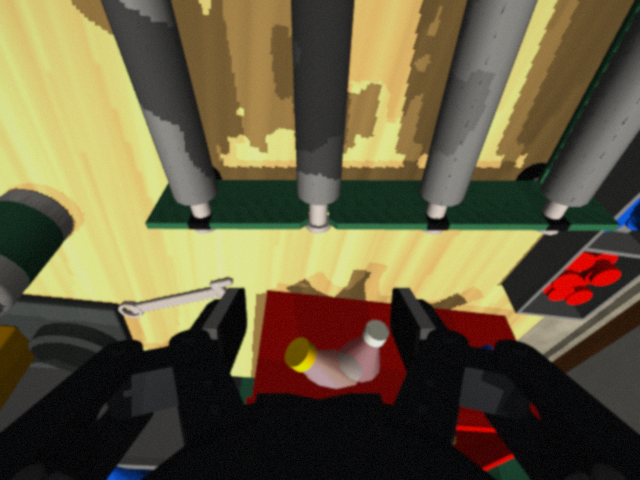

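Run:
```python
from h import *
crop("pics/w22.png","pics/w22c.png",270,160,370,240,8)
a=cv2.imread("pics/w22.png")
crop("pics/w22.png","pics/w22d.png",160,175,260,240,6)
crop("pics/w22.png","pics/w22e.png",390,175,490,240,6)
cv2.imwrite("pics/w22f.png",np.vstack([cv2.imread("pics/w22d.png"),cv2.imread("pics/w22e.png")])[:780])
```

```text
(no output)
```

View pics/w22c.png

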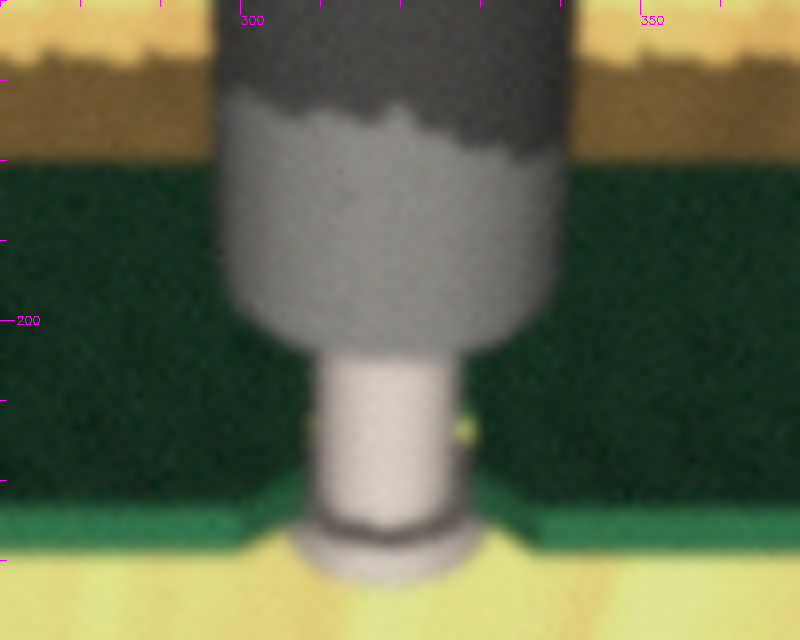

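View pics/w22d.png

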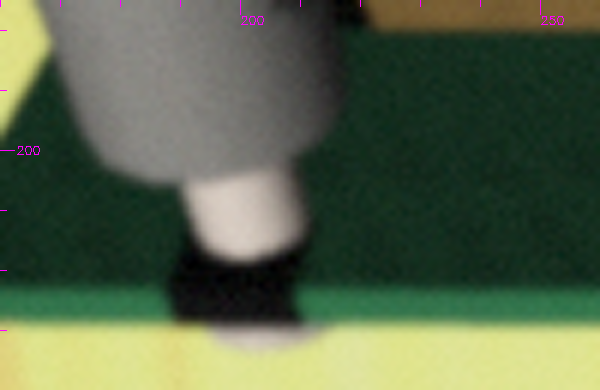

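View pics/w22e.png

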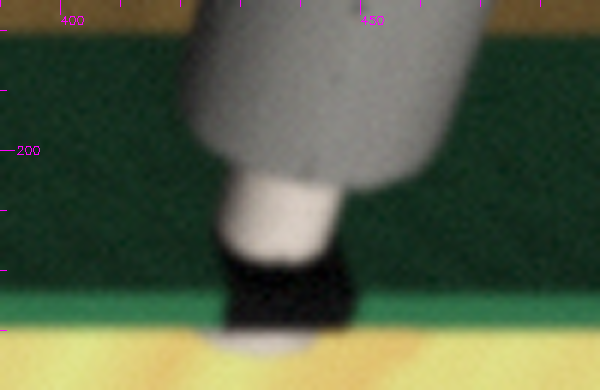

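Run:
```python
from rig import *
print(finish_job(), sense()["time_s"])
```

```text
the job is handed in; nothing more can be done
the job is handed in; nothing more can be done
```

The grey roller is refitted in the empty place of the track and the job was handed in at about 23 s, with the gripper open and clear of everything.

**What I did:** I found the bush in the wrist camera, about 4 mm to +x and 3 mm below the window centre. I picked up the roller and fed the tip into the bore at an 11° tilt with no measurable contact. I then straightened it into the slot. One light touch on the slot flare (about 4–5 N) was cleared by a small turn. I let it rest under its own weight, regripped it at 30 N and slid it home until it stopped.

**Last checks:**
- **Home on the bush:** the push ended in a hard stop at about 9 N with 26 mm of axle in the bore, and the wrist picture shows no gap between tube and bush.
- **Slot end:** the close-up wrist picture shows the axle below the flare with the collar outside the slotted rail. The roller lines up with its fixed neighbours.
- **After letting go:** all forces read zero. The track and roller looked right in the pictures taken after backing away. I did not re-measure the other objects, but nothing touched them.

**Checks that disagreed:**
- **Height at the slot end:** the side picture put it about 1 mm high, while the wrist close-up put it slightly low. The close-up and the release at zero force say it is on the slot floor, but I had no direct view of the floor.
- **Upward force while lowering:** it began about 2 mm earlier than my position estimate predicted. I put that down to error in the estimate of how the roller sat in the grip.

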